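Put the biscuit lifters back in the tool block

TASK

Packing is over: put every biscuit lifter on the bench away in the slanted white tool block, each one blade first in the slot marked with its own colour and pushed fully home. Some lie with their handles shoved in under the low steel shelf and must be drawn out before they can be taken by the handle; held by its neck, a lifter cannot be pushed all the way in. Leave the tin and the jar on the shelf and the carton on the bench where they stand.

Things in the scene. Friction and masses are not known exactly. Their poses are not given: they have to be found in the camera images.
- lifter_red: red one-piece biscuit lifter, 215 mm, 0.11 kg. Origin on its flat underside where blade meets neck; x to the blade tip, z up. Blade x 0..85, 50 wide, 4 thick; neck x -40..-5, 12 wide, 4..15 above the underside, on a root x -18..0, 20 wide, 4 thick; handle x -130..-40, 24 wide, 20 high. If present, starts with its handle under the steel shelf, neck and blade out.
- red_tip (a point): middle of the end of the red lifter's blade (x 85, half way through its thickness)
- slot_red (a point): mouth of the block's slot for the red lifter, under a red patch: centre of the opening, 56 mm wide and 9 mm high, upper lip flared outward over the first 8 mm. x points into the slot, which runs straight, 84 mm deep, to a closed end; y along the row, z square to the slot, upward.
- lifter_blue: blue one-piece biscuit lifter, 215 mm, 0.11 kg. Origin on its flat underside where blade meets neck; x to the blade tip, z up. Blade x 0..85, 50 wide, 4 thick; neck x -40..-5, 12 wide, 4..15 above the underside, on a root x -18..0, 20 wide, 4 thick; handle x -130..-40, 24 wide, 20 high. If present, starts with its handle under the steel shelf, neck and blade out.
- blue_tip (a point): middle of the end of the blue lifter's blade (x 85, half way through its thickness)
- slot_blue (a point): mouth of the block's slot for the blue lifter, under a blue patch: centre of the opening, 56 mm wide and 9 mm high, upper lip flared outward over the first 8 mm. x points into the slot, which runs straight, 84 mm deep, to a closed end; y along the row, z square to the slot, upward.
- lifter_yellow: yellow one-piece biscuit lifter, 215 mm, 0.11 kg. Origin on its flat underside where blade meets neck; x to the blade tip, z up. Blade x 0..85, 50 wide, 4 thick; neck x -40..-5, 12 wide, 4..15 above the underside, on a root x -18..0, 20 wide, 4 thick; handle x -130..-40, 24 wide, 20 high. If present, starts with its handle under the steel shelf, neck and blade out.
- yellow_tip (a point): middle of the end of the yellow lifter's blade (x 85, half way through its thickness)
- slot_yellow (a point): mouth of the block's slot for the yellow lifter, under a yellow patch: centre of the opening, 56 mm wide and 9 mm high, upper lip flared outward over the first 8 mm. x points into the slot, which runs straight, 84 mm deep, to a closed end; y along the row, z square to the slot, upward.
- lifter_green: green one-piece biscuit lifter, 215 mm, 0.11 kg. Origin on its flat underside where blade meets neck; x to the blade tip, z up. Blade x 0..85, 50 wide, 4 thick; neck x -40..-5, 12 wide, 4..15 above the underside, on a root x -18..0, 20 wide, 4 thick; handle x -130..-40, 24 wide, 20 high. Starts on the open bench.
- green_tip (a point): middle of the end of the green lifter's blade (x 85, half way through its thickness)
- slot_green (a point): mouth of the block's slot for the green lifter, under a green patch: centre of the opening, 56 mm wide and 9 mm high, upper lip flared outward over the first 8 mm. x points into the slot, which runs straight, 84 mm deep, to a closed end; y along the row, z square to the slot, upward.
- block: white slanted tool block, fixed, 290 mm wide, four slots side by side 70 mm apart: red, blue, yellow, green from +y to -y. Origin: middle of the row of mouths, 77 mm above the bench. x points into the slots, 0.52 rad below level, away from the robot; y along the row. Its front, square to the slots, rises 75 mm above them, so a gripper near it cannot go on; block depth 102 along x.
- shelf: low fixed stainless shelf: top 115 deep x 400 wide, underside 72 (lip 70) and top 82 mm above the bench, open to the robot, closed at the ends and at the back (inner face at x +47 mm). Origin on the bench under it; x level to the back, y along it; front edge at x -62 mm. A tin and a jar stand on it.
- shelf_edge (a point): middle of the lower front edge of the shelf top, 70 mm above the bench
- tin: bystander: round copper-coloured biscuit tin with lid, 96 dia x 55 high, standing on the shelf; origin centre of its underside
- jar: bystander: amber glass jar, 64 dia x 75 high, standing on the shelf; origin centre of its underside
- carton: bystander: small cardboard carton 70 x 110 x 120 high on the bench beyond the middle, between block and shelf; origin centre of its underside
Things that resemble listed ones, but are neither listed nor needed, are in the scene too. Of the things that look like the lifter_green, the smaller one is meant.

How it is judged:
By the outcome, as a careful person would: the job done as asked, in the order asked, and still so for the second after the job is handed in, with the robot touching nothing.
Of lifter_red, lifter_blue, lifter_yellow only 2 to 3 are there at a start; the rules pass over those that are not, and their reading is None.
At some moment in a run one of lifter_red, lifter_blue, lifter_yellow, lifter_green may be knocked a few centimetres aside while the robot is not near it.
Once in a run the grip may slacken for a moment while it holds something.
It also fails if it takes over 210 s, if anything falls off the work surface, if the arm or the gripper's body presses on something with over 40 N, if the wrist force passes 120 N, or if a joint passes its speed limit or range.

ROBOT

A 6-joint arm with a two-finger parallel gripper is mounted at the origin on the work surface. World frame = base frame: x ahead of the robot, y to its left, z up, the work surface at z = 0. Lengths are in m, angles in rad, forces in N, time in s.
With the tool pointing down it reaches from about 0.3 to 1 m from the base axis. Payload 5.1 kg.
Tool frame: the origin (TCP) lies midway between the tips of the shut fingers; the grasp point (between the pads) lies 19 mm behind it; y points along the fingers, x is the direction in which the jaws open and shut, and the axes are right-handed (so a half turn about y gives the same grasp; the last joint's range is limited). The gripper opens to 95 mm and grips with 3 to 60 N. Pads are 20 mm wide; open, the fingers measure 119 mm over their backs; the gripper's body (75 mm by 180 mm) begins 59 mm behind the grasp point.
Start: joints at [-0.083, 0.124, 1.65, -0, 1.367, -0.083], TCP at [0.65, -0, 0.215] pointing down, gripper open.
Joint ranges: [-2.61, 2.61], [-1.02, 2.33], [0.03, 2.71], [-1.35, 4.49], [0.32, 2.68], [-2.91, 2.91]. Speed limits (rad/s): [2.57, 2.57, 3.14, 3.14, 3.14, 3.14].

INTERFACE

Orientations are given as a 3x3 rotation matrix whose columns are the frame's x, y, z axes.
In Python, from rig import arm gives the robot as it stands. The module is installed in compiled form; this text tells all that it offers.
- The arm moves only by the shell command python3 -m creep 'ROWS' [OPENING]. ROWS is text: rows parted by semicolons, each of 6 numbers parted by spaces: the shift along the tool's x, y, z in mm, then the turn, a rotation vector about the tool's x, y, z in degrees. In form: dx dy dz ax ay az; .... A call has exactly 10 rows; each row is the pose to reach, as a shift and turn from the pose commanded when the call began, along the tool's axes at that moment; what a row does not reach only later rows make up. A row lasts 1/12 s, in which the tool goes at most 41.7 mm and 7.16 degrees, less where a joint would pass 70% of its speed; a pose out of reach is approached as far as the arm can. A call with a gripper value outside its range is refused whole. OPENING is the opening, from -1 (shut) to 1 (fully open), set as the call begins (- or left out, the last holds). The fingers move at their own pace and stop on an object; the grip force is fixed at half the most. Time passes only in rows, so rows that repeat a pose let the fingers close, or fill a call up. It gives the time, the measured TCP pose, the force and the opening at its end, in the units of the state.
- arm.observe(): the state, without advancing time (a new reading comes with each control period).
- arm.snapshot(name): name is "scene" or "side" or "wrist"; returns the picture (384x512x3 uint8, red, green, blue); there is no depth.
- arm.camera_info(name): a dict with "vfov" (degrees; the focal length in pixels is half the picture's height over the tangent of half this angle, whatever the lens; pixels are square), "cx", "cy" (the principal point, pixels), "k1" (the pictures are not rectified: a ray, as slopes to the right and down, at radius r is drawn at 1 + k1 r^2 times it, then the intrinsics apply), "cam_to_world" (4x4, takes a point from camera to world coordinates). Camera axes: x right, y down, z forward; pixel columns grow to the right and rows downward; lengths in m; the calibration is good to about 2 mm. A picture is of the moment at which its call begins: read the wrist's pose just before it. camera_info takes no time and is no camera call; for the wrist camera it gives the pose at the moment of the call.
- arm.sign_off(): hands the job in, once; it reports no verdict.
The state is a dict: "time_s": time; "joints": joint angles; "qvel": joint speeds; "joint_torque": joint torques, N m; "ee_pos": TCP position; "eef_rot": TCP orientation; "wrist_force": force on the tool from outside, world axes, zero at the start; "wrist_torque": the same for the moment, N m; "gripper_width": finger opening in m.
Only numpy, scipy, OpenCV 4.12 (cv2) and the standard library are available. Lean on these libraries where they do the work, as an engineer would, in place of code of your own. Each camera call takes 0.05 s, during which the arm holds its last target.

## Working session

There is one attempt and no reset: what is moved stays moved. The work goes in short steps, Python scripts to look and compute and a shell command to move; the robot and the scene stay as the last step left them, time stands still between calls to the robot, and variables do not carry over. Pictures are saved under pics/ and viewed, and the job is handed in when it is done.

```bash
mkdir -p pics; ls; python3 - <<'E'
from rig import arm
import cv2,numpy as np
s=arm.observe();print(s)
for n in("scene","side","wrist"):
    i=arm.camera_info(n);print(n,i['vfov'],i['cx'],i['cy'],i['k1']);print(np.round(i['cam_to_world'],4))
    cv2.imwrite(f"pics/{n}0.png",arm.snapshot(n)[:,:,::-1])
E
```

```text
pics
{'time_s': 0.0, 'joints': array([-8.25975195e-02,  1.24495121e-01,  1.65165403e+00,  2.85825955e-05,
        1.36750419e+00, -8.25752048e-02]), 'qvel': array([ 0.00020857, -0.00071895, -0.00198728,  0.00133813, -0.00147347,
        0.00094661]), 'joint_torque': array([-6.25927078e-04, -4.17603564e+01, -3.59935069e+01,  7.73367751e-02,
        4.92534391e-02, -1.75303944e-04]), 'ee_pos': array([6.49363074e-01, 3.34800928e-05, 2.13405323e-01]), 'eef_rot': array([[ 9.99997896e-01, -2.05134966e-03,  2.83171949e-05],
       [-2.79112652e-05,  1.97912531e-04,  9.99999980e-01],
       [-2.05135523e-03, -9.99997876e-01,  1.97854859e-04]]), 'wrist_force': array([-0.50768653, -0.28419806,  0.30272009]), 'wrist_torque': array([-0.01372707, -0.00851144, -0.01858585]), 'gripper_width': 0.09500276208690152}
scene 45.71734762453289 257.95151859891587 189.50894778077125 -0.02628068325235782
[[ 0.0889  0.6894 -0.7189  1.4743]
 [ 0.996  -0.0581  0.0675 -0.1466]
 [ 0.0047 -0.722  -0.6919  0.9598]
 [ 0.      0.      0.      1.    ]]
side 46.36645169086645 261.7701739098187 182.97274306671684 -0.07459554466593965
[[-0.9677 -0.1572  0.1971  0.288 ]
 [-0.2521  0.6207 -0.7424  0.9123]
 [-0.0056 -0.7681 -0.6403  0.925 ]
 [ 0.      0.      0.      1.    ]]
wrist 63.93824182231464 261.9065321259472 197.13927253539455 -0.057397650000760796
[[ 1.000e+00 -4.000e-04 -2.100e-03  6.494e-01]
 [-1.000e-03 -9.588e-01 -2.842e-01  8.090e-02]
 [-1.800e-03  2.842e-01 -9.588e-01  3.829e-01]
 [ 0.000e+00  0.000e+00  0.000e+00  1.000e+00]]
```

View pics/scene0.png

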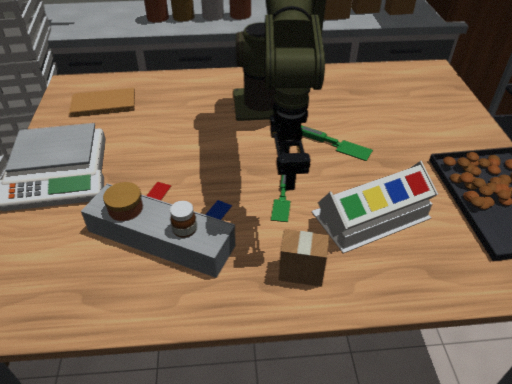

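View pics/side0.png

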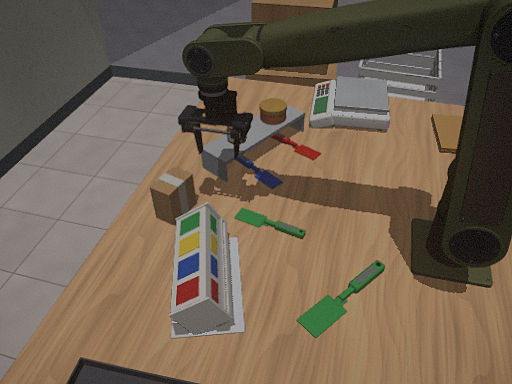

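View pics/wrist0.png

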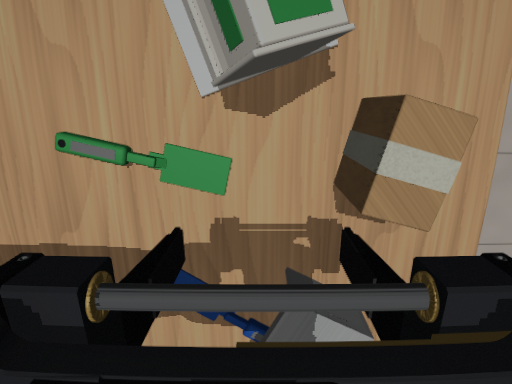

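Red and blue lifters are under the shelf (scene ~(159,190) and (218,210)), and there is no yellow. There are two green ones: a smaller at scene (283,200) near the block, and a larger at (340,145). The block is at +y and the shelf at -y. I'll measure next.

```bash
cat > h.py <<'E'
from rig import arm
import cv2,numpy as np
def K(i):
    f=192/np.tan(np.radians(i['vfov'])/2)
    return np.array([[f,0,i['cx']],[0,f,i['cy']],[0,0,1.]])
def rays(i,p):
    p=np.asarray(p,float).reshape(-1,1,2)
    u=cv2.undistortPoints(p,K(i),np.array([i['k1'],0,0,0.]))[:,0]
    T=np.asarray(i['cam_to_world']);d=np.c_[u,np.ones(len(u))]@T[:3,:3].T
    return T[:3,3],d
def onz(i,p,z):
    o,d=rays(i,p);return o+d*((np.asarray(z)-o[2])/d[:,2])[:,None]
def tri(i1,p1,i2,p2):
    o1,d1=rays(i1,p1);o2,d2=rays(i2,p2);R=[]
    for a,b in zip(d1,d2):
        t=np.linalg.lstsq(np.c_[a,-b],o2-o1,rcond=None)[0]
        q1,q2=o1+a*t[0],o2+b*t[1];R.append(np.r_[(q1+q2)/2,np.linalg.norm(q1-q2)])
    return np.array(R)
def proj(i,P):
    T=np.asarray(i['cam_to_world']);P=np.atleast_2d(P)
    c=(P-T[:3,3])@T[:3,:3];s=c[:,:2]/c[:,2:];r=(s**2).sum(1,keepdims=True)
    k=K(i);return s*(1+i['k1']*r)*k[0,0]+k[:2,2]
def masks(img):
    h=cv2.cvtColor(img,cv2.COLOR_RGB2HSV);H,S,V=cv2.split(h)
    g=lambda a,b:((H>=a)&(H<=b)&(S>140)&(V>35)).astype(np.uint8)
    return dict(red=g(0,4)|g(175,180),yellow=g(22,32),green=g(45,80),blue=g(105,130))
def blobs(m,amin=25):
    c,_=cv2.findContours(m,cv2.RETR_EXTERNAL,cv2.CHAIN_APPROX_NONE)
    return [x for x in c if cv2.contourArea(x)>amin]
E
python3 - <<'E'
from h import *
for n in("scene","side","wrist"):
    img=cv2.imread(f"pics/{n}0.png")[:,:,::-1].copy();i=arm.camera_info(n)
    for k,m in masks(img).items():
        for c in blobs(m):
            r=cv2.minAreaRect(c);b=onz(i,cv2.boxPoints(r),0.004)
            ctr=onz(i,[r[0]],.004)[0]
            print(n,k,np.round(r[0],0),cv2.contourArea(c),ctr[:2].round(3),[round(float(np.linalg.norm(b[j]-b[j+1])),3) for j in(0,1)])
im=cv2.imread("pics/side0.png");cv2.imwrite("pics/sideblk.png",cv2.resize(im[190:345,150:320],None,fx=4,fy=3.8,interpolation=cv2.INTER_CUBIC))
im=cv2.imread("pics/scene0.png");cv2.imwrite("pics/sceneblk.png",cv2.resize(im[155:260,260:440],None,fx=4.4,fy=4.4,interpolation=cv2.INTER_CUBIC))
cv2.imwrite("pics/sceneshelf.png",cv2.resize(im[165:285,70:250],None,fx=4.4,fy=4.4,interpolation=cv2.INTER_CUBIC))
E
```

```text
scene red [158. 190.] 214.0 [ 0.46  -0.354] [0.081, 0.053]
scene red [417. 183.] 295.5 [0.493 0.44 ] [0.062, 0.091]
scene yellow [375. 198.] 321.5 [0.546 0.292] [0.061, 0.088]
scene green [353. 206.] 317.0 [0.574 0.217] [0.057, 0.083]
scene green [281. 202.] 320.0 [0.539 0.011] [0.152, 0.047]
scene green [335. 143.] 437.5 [0.276 0.227] [0.065, 0.26]
scene blue [218. 210.] 225.0 [ 0.555 -0.175] [0.077, 0.049]
scene blue [396. 190.] 308.5 [0.521 0.365] [0.061, 0.089]
side red [214. 290.] 93.5 [0.581 0.281] [0.015, 0.071]
side red [187. 290.] 364.0 [0.647 0.298] [0.082, 0.054]
side red [295. 146.] 228.5 [ 0.507 -0.383] [0.055, 0.207]
side yellow [214. 244.] 71.0 [0.635 0.132] [0.075, 0.014]
side yellow [188. 244.] 268.0 [0.702 0.149] [0.08, 0.051]
side green [321. 315.] 70.0 [0.31  0.286] [0.117, 0.066]
side green [249. 217.] 34.0 [0.568 0.004] [0.049, 0.085]
side blue [188. 266.] 309.5 [0.674 0.223] [0.079, 0.053]
wrist green [142. 157.] 4063.5 [0.498 0.021] [0.049, 0.217]
wrist green [300.  12.] 964.0 [0.691 0.184] [0.07, 0.024]
wrist green [228.  22.] 710.0 [0.611 0.173] [0.018, 0.055]
wrist blue [233. 319.] 538.0 [ 0.606 -0.22 ] [0.032, 0.104]
wrist blue [190. 276.] 209.5 [ 0.547 -0.147] [0.022, 0.043]
```

View pics/sideblk.png

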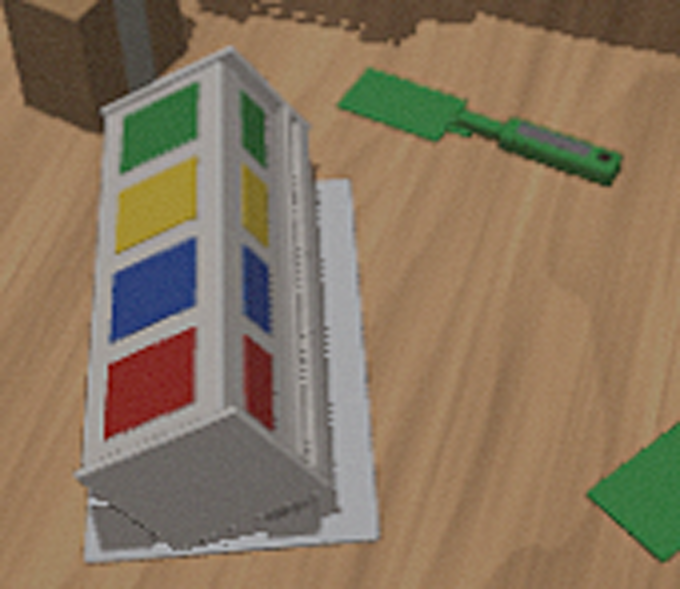

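View pics/sceneblk.png

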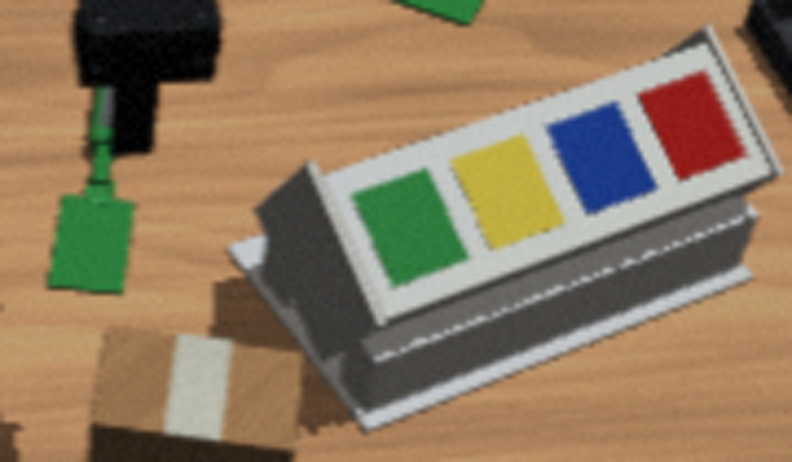

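View pics/sceneshelf.png

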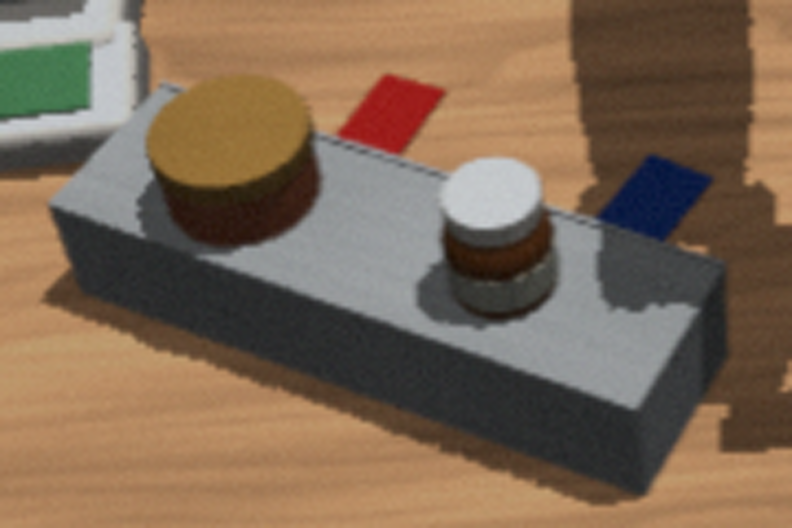

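```bash
cat >> h.py <<'E'
def bladepose(img,i,color,near=None,ks=None,z=.004,verb=True):
    """blade rectangle (85x50) on plane z -> centre, long axis, sizes"""
    m=masks(img)[color]
    out=[]
    for c in blobs(m,60):
        mm=np.zeros_like(m);cv2.drawContours(mm,[c],-1,1,-1)
        f=ks or 5
        o=cv2.morphologyEx(mm,cv2.MORPH_OPEN,np.ones((f,f),np.uint8))
        for b in blobs(o,60):
            w=onz(i,b.reshape(-1,2),z)[:,:2].astype(np.float32)
            r=cv2.minAreaRect(w*1000);(cx,cy),(a,bb),th=r
            th=np.radians(th)
            if bb>a:th+=np.pi/2;a,bb=bb,a
            out.append((np.array([cx,cy]),th,a,bb,b))
            if verb:print(color,'c',round(cx,1),round(cy,1),'yaw',round(np.degrees(th),1),'L',round(a,1),'W',round(bb,1),'px',b.reshape(-1,2).mean(0).round())
    return out
E
python3 - <<'E'
from h import *
for n,ks in(("wrist",27),("scene",7)):
    img=cv2.imread(f"pics/{n}0.png")[:,:,::-1].copy();i=arm.camera_info(n)
    for c in("green","red","blue"):
        print(n);bladepose(img,i,c,ks=ks if c=="green" else 3)
# handle of green in wrist
img=cv2.imread("pics/wrist0.png")[:,:,::-1].copy();i=arm.camera_info("wrist")
m=masks(img)["green"];m[:,150:]=0;m[200:]=0
b=max(blobs(m),key=cv2.contourArea);w=onz(i,b.reshape(-1,2),.02)[:,:2].astype(np.float32)*1000
print(cv2.minAreaRect(w))
# shelf front top edge from scene crop
si=arm.camera_info("scene")
c=lambda p:np.array(p)/4.4+[70,165]
P=np.array([c((165,85)),c((725,262)),c((50,205)),c((640,408))])
print(onz(si,P,.082).round(3))
# block base plate and top patches
c=lambda p:np.array(p)/4.4+[260,155]
print('base',onz(si,[c((365,430)),c((750,272)),c((230,247))],.003).round(3))
sd=arm.camera_info("side")
a=tri(si,[(417,183),(396,190),(375,198),(353,206)],sd,[(187,290),(188,266),(188,244),(150+160/4,190+128/3.8)]);print(a.round(4))
E
```

```text
wrist
green c 563.5 5.0 yaw 178.0 L 77.8 W 48.6 px [195. 169.]
green c 686.3 186.7 yaw 0.4 L 52.4 W 17.5 px [295.   8.]
wrist
wrist
blue c 618.9 -226.2 yaw 146.5 L 74.5 W 31.2 px [243. 323.]
blue c 572.6 -212.7 yaw 0.5 L 23.7 W 12.3 px [210. 314.]
blue c 544.1 -147.7 yaw 0.5 L 37.3 W 20.8 px [187. 279.]
scene
green c 573.3 217.4 yaw 2.0 L 81.7 W 51.4 px [353. 206.]
green c 571.1 4.2 yaw 172.2 L 80.8 W 43.6 px [280. 210.]
green c 314.4 279.7 yaw 55.7 L 111.3 W 57.4 px [353. 150.]
scene
red c 459.6 -353.4 yaw 153.9 L 66.1 W 47.8 px [158. 190.]
red c 492.3 439.8 yaw 179.3 L 97.9 W 53.6 px [417. 183.]
scene
blue c 555.1 -174.9 yaw 147.2 L 63.8 W 45.6 px [219. 210.]
blue c 519.5 364.7 yaw 179.7 L 98.3 W 54.2 px [396. 190.]
((457.2710876464844, 31.93255615234375), (24.37757110595703, 116.83606719970703), 76.29032897949219)
[[ 0.505 -0.482  0.082]
 [ 0.687 -0.132  0.082]
 [ 0.607 -0.536  0.082]
 [ 0.79  -0.184  0.082]]
base [[0.741 0.15  0.003]
 [0.635 0.431 0.003]
 [0.584 0.095 0.003]]
[[6.054e-01 3.714e-01 1.144e-01 3.000e-03]
 [6.281e-01 3.059e-01 1.140e-01 1.000e-03]
 [6.536e-01 2.411e-01 1.140e-01 3.000e-04]
 [6.756e-01 1.753e-01 1.134e-01 3.200e-03]]
```

```bash
cat >> h.py <<'E'
from scipy.spatial.transform import Rotation as Ro
def toolR(zyaw,tilt=0):
    """tool z at yaw zyaw(deg) level, y down; then tilted by tilt deg about tool x (positive: fingers swing towards... y->y cos + z sin)"""
    a=np.radians(zyaw);z=np.array([np.cos(a),np.sin(a),0]);y=np.array([0,0,-1.]);x=np.cross(y,z)
    R=np.c_[x,y,z]
    return R@Ro.from_rotvec([np.radians(tilt),0,0]).as_matrix()
def plan(pos,R,via=None):
    s=arm.observe();R0=np.asarray(s['eef_rot']);d=R0.T@(np.asarray(pos)-s['ee_pos'])*1000
    rv=Ro.from_matrix(R0.T@R).as_rotvec(degrees=True)
    print('t',round(s['time_s'],2),'move',d.round(1),'|',np.linalg.norm(d).round(1),'turn',rv.round(2),'|',np.linalg.norm(rv).round(1),'F',np.round(s['wrist_force'],1),'w',round(s['gripper_width']*1000,1))
def st():
    s=arm.observe();R=s['eef_rot'];print('t',round(s['time_s'],2),'tcp',(s['ee_pos']*1000).round(1),'zaxis',R[:,2].round(3),'y',R[:,1].round(3),'F',np.round(s['wrist_force'],1),'w',round(s['gripper_width']*1000,1),'q',s['joints'].round(2))
def snap(n,f):
    i=arm.camera_info(n);im=arm.snapshot(n);cv2.imwrite('pics/'+f,im[:,:,::-1]);return i,im
E
python3 - <<'E'
from h import *
plan([.441,.0355,.14],toolR(166))
im=cv2.imread("pics/wrist0.png");cv2.imwrite("pics/crop_g.png",cv2.resize(im[110:210,40:250],None,fx=3,fy=3))
E
```

```text
t 0.15 move [-208.4   74.    35.5] | 224.0 turn [-6.0e-02 -7.6e+01 -7.0e-02] | 76.0 F [-0.2  0.3 -0. ] w 95.1
```

View pics/crop_g.png

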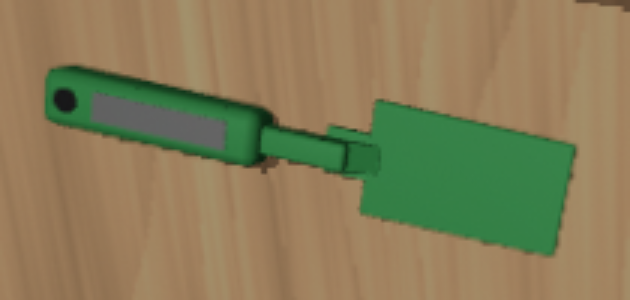

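Green candidates are the small lifter (wrist (142,157), scene (283,200), 217 mm long) and the big one (scene (340,145), over 260 mm). The patch on the scale and the block patches aren't lifters. The crop confirms the small one: handle on the left, blade on the right. I'll go above its handle.

```bash
python3 -m creep '-30 5 5 0 -7 0; -60 10 8 0 -14 0; -90 20 12 0 -21 0; -120 30 16 0 -28 0; -150 40 22 0 -35 0; -180 50 28 0 -42 0; -208 65 35 0 -49 0; -208 74 35 0 -56 0; -208 74 35 0 -63 0; -208 74 35 0 -70 0' 1; python3 - <<'E'
from h import *
plan([.441,.0355,.14],toolR(166))
i,im=snap("wrist","w1.png")
E
```

```text
time_s: 0.98
ee_pos: [0.4406, 0.0352, 0.1394]
eef_rot: [[0.336, -0.002, -0.942], [0.942, 0.0, 0.336], [-0.001, -1.0, 0.002]]
wrist_force: [-0.5, 0.7, -0.0]
gripper_width: 0.0951
t 0.98 move [ 0.5 -0.6 -0.3] | 0.8 turn [-0.1  -5.64 -0.02] | 5.6 F [-0.5  0.7 -0. ] w 95.1
```

View pics/w1.png

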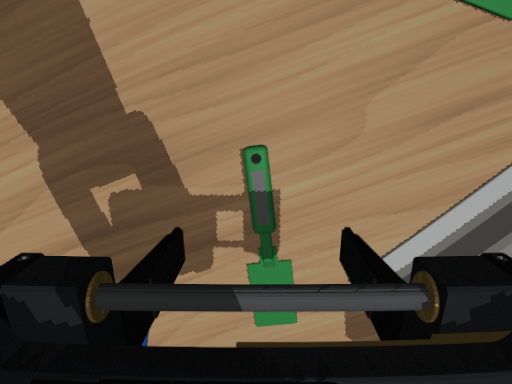

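```bash
cat >> h.py <<'E'
def handle(i,im,color,y1,z=.02,x0=0,x1=512,y0=0):
    m=masks(im)[color];mm=np.zeros_like(m);mm[y0:y1,x0:x1]=m[y0:y1,x0:x1]
    b=max(blobs(mm),key=cv2.contourArea);w=onz(i,b.reshape(-1,2),z)[:,:2].astype(np.float32)*1000
    r=cv2.minAreaRect(w);print('handle',r);return r
E
python3 - <<'E'
from h import *
i=arm.camera_info("wrist");im=cv2.imread("pics/w1.png")[:,:,::-1].copy()
handle(i,im,'green',230,x0=230,x1=290)
handle(i,im,'green',215,x0=230,x1=290)
plan([.441,.0355,.004],toolR(166))
E
```

```text
handle ((437.56854248046875, 34.03673553466797), (22.02314567565918, 85.73527526855469), 77.09868621826172)
handle ((429.70025634765625, 35.83899688720703), (22.02314567565918, 69.59119415283203), 77.09868621826172)
t 1.03 move [  0.4 136.    0.2] | 136.0 turn [-0.05 -5.42 -0.02] | 5.4 F [ 0.5  0.6 -1.1] w 94.9
```

```bash
python3 - <<'E'
from h import *
plan([.438,.034,.004],toolR(167))
E
python3 -m creep '0 30 3 0 -6.5 0; 0 65 3 0 -6.5 0; 0 95 3 0 -6.5 0; 0 115 3 0 -6.5 0; 0 128 3 0 -6.5 0; 0 136 3 0 -6.5 0; 0 136 3 0 -6.5 0; 0 136 3 0 -6.5 0; 0 136 3 0 -6.5 0; 0 136 3 0 -6.5 0'
python3 - <<'E'
from h import *
plan([.438,.034,.004],toolR(167))
E
```

```text
t 1.03 move [ -2.  136.    2.5] | 136.0 turn [-0.05 -6.42 -0.02] | 6.4 F [ 0.5  0.6 -1.1] w 94.9
time_s: 1.87
ee_pos: [0.4405, 0.036, 0.0061]
eef_rot: [[0.234, 0.003, -0.972], [0.972, -0.0, 0.234], [0.001, -1.0, -0.003]]
wrist_force: [-0.6, 0.2, -0.7]
gripper_width: 0.0948
t 1.87 move [-2.5  2.1  1.9] | 3.8 turn [ 0.15 -0.52  0.03] | 0.5 F [-0.6  0.2 -0.7] w 94.8
```

```bash

python3 -m creep '-2 2 1 0 0 0; -2 2 1 0 0 0; -2 2 1 0 0 0; -2 2 1 0 0 0; -2 2 1 0 0 0; -2 2 1 0 0 0; -2 2 1 0 0 0; -2 2 1 0 0 0; -2 2 1 0 0 0; -2 2 1 0 0 0' -1
python3 - <<'E'
from h import *
plan([.438,.034,.12],toolR(167));st()
E
```

```text
time_s: 2.7
ee_pos: [0.4377, 0.0343, 0.0026]
eef_rot: [[0.233, -0.0, -0.972], [0.972, -0.0, 0.233], [-0.0, -1.0, 0.0]]
wrist_force: [0.3, -0.2, -1.0]
gripper_width: 0.0336
t 2.7 move [  -0.2 -117.4   -0.4] | 117.4 turn [-0.  -0.5 -0. ] | 0.5 F [ 0.3 -0.2 -1. ] w 33.6
t 2.7 tcp [437.7  34.3   2.6] zaxis [-0.972  0.233  0.   ] y [-0. -0. -1.] F [ 0.3 -0.2 -1. ] w 33.6 q [-0.04 -0.11  2.27 -0.    0.98 -1.38]
```

```bash

python3 -m creep '0 0 0 0 0 0; 0 0 0 0 0 0; 0 0 0 0 0 0; 0 0 0 0 0 0; 0 -10 0 0 0 0; 0 -40 0 0 0 0; 0 -75 0 0 0 0; 0 -110 0 0 0 0; 0 -140 0 0 0 0; 0 -150 0 0 0 0' -1
cat >> h.py <<'E'
PSI=19.7;MID=np.array([.564,.246,.077])
try:
    exec(open('blk.py').read())
except FileNotFoundError: pass
def blk():
    p=np.radians(PSI);c,s=np.cos(.52),np.sin(.52)
    x=np.array([c*np.cos(p),c*np.sin(p),-s]);y=np.array([-np.sin(p),np.cos(p),0]);return x,y,np.cross(x,y)
OFF=dict(red=.105,blue=.035,yellow=-.035,green=-.105)
def ins(color,d,xg=-.087,zt=.0006,dy=0,dz=0):
    """TCP pose with blade tip d m into slot; xg = lifter x at TCP; zt = height of TCP above blade mid-plane"""
    x,y,z=blk();S=MID+OFF[color]*y
    return S+x*(d-.085+xg)+y*dy+z*(zt+dz), toolR(PSI+180,np.degrees(.52))
E
python3 - <<'E'
from h import *
st();plan(*ins('green',-.06))
print(ins('green',-.06)[0])
E
```

```text
time_s: 3.53
ee_pos: [0.4405, 0.0342, 0.1587]
eef_rot: [[0.233, 0.009, -0.972], [0.972, -0.0, 0.233], [0.002, -1.0, -0.009]]
wrist_force: [1.7, -0.8, -0.9]
gripper_width: 0.0236
t 3.53 tcp [440.5  34.2 158.7] zaxis [-0.972  0.233 -0.009] y [ 0.009 -0.    -1.   ] F [ 1.7 -0.8 -0.9] w 23.6 q [-0.04 -0.33  2.16  0.    1.3  -1.38]
t 3.53 move [ 36.9 -34.3  39.7] | 64.2 turn [ 29.48 -32.46   8.58] | 44.7 F [ 1.7 -0.8 -0.9] w 23.6
[0.4101256  0.07937734 0.19279688]
```

```bash

python3 -m creep '5 -8 5 4 -4.5 1.2; 10 -16 10 8 -9 2.4; 15 -24 15 12 -13.5 3.6; 22 -34 22 16 -18 4.8; 30 -34 30 20 -22.5 6; 37 -34 40 24.5 -27 7.2; 37 -34 40 29.5 -32.5 8.6; 37 -34 40 29.5 -32.5 8.6; 37 -34 40 29.5 -32.5 8.6; 37 -34 40 29.5 -32.5 8.6' 
python3 - <<'E'
from h import *
st();plan(*ins('green',-.06))
snap("wrist","w2.png");snap("side","s2.png")
E
```

```text
time_s: 4.37
ee_pos: [0.4072, 0.0795, 0.1861]
eef_rot: [[-0.336, -0.476, -0.813], [0.942, -0.167, -0.292], [0.003, -0.863, 0.504]]
wrist_force: [0.2, -0.7, -2.4]
gripper_width: 0.0241
t 4.37 tcp [407.2  79.5 186.1] zaxis [-0.813 -0.292  0.504] y [-0.476 -0.167 -0.863] F [ 0.2 -0.7 -2.4] w 24.1 q [ 0.13 -0.02  1.92 -0.1   1.76 -1.77]
t 4.37 move [-1.1 -7.1  1. ] | 7.3 turn [-0.5   0.04  0.18] | 0.5 F [ 0.2 -0.7 -2.4] w 24.1
```

View pics/w2.png

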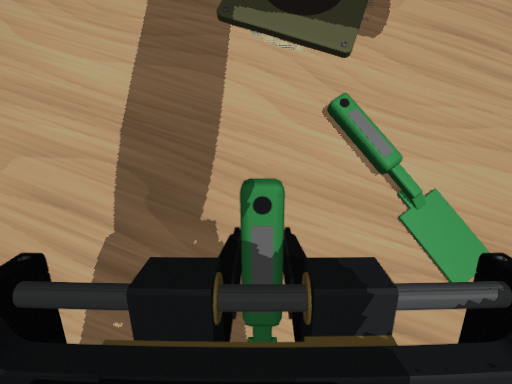

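View pics/s2.png

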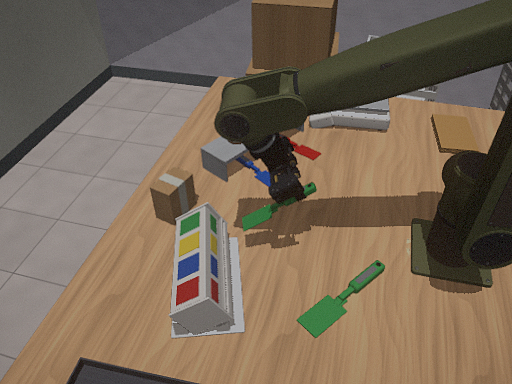

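```bash

python3 - <<'E'
from h import *
plan([.43,.15,.21],toolR(110,20))
E
```

```text
t 4.47 move [ 59.1 -42.6 -27.5] | 77.8 turn [ -8.17  81.31 -37.96] | 90.1 F [-0.3  0.2 -1.8] w 23.7
```

```bash

python3 -m creep '6 -20 -3 -0.6 6.3 -2.9; 12 -43 -6 -1.2 12.6 -5.8; 18 -43 -9 -1.8 18.9 -8.7; 24 -43 -12 -2.4 25.2 -11.6; 30 -43 -15 -3 31.5 -14.5; 36 -43 -18 -3.6 37.8 -17.4; 42 -43 -21 -4.2 44.1 -20.3; 48 -43 -24 -4.8 50.4 -23.2; 54 -43 -27 -5.4 56.7 -26.1; 59 -43 -27.5 -6 63 -29' 
python3 - <<'E'
from h import *
st();plan([.442,.202,.21],toolR(50,35))
E
```

```text
time_s: 5.3
ee_pos: [0.4304, 0.15, 0.2104]
eef_rot: [[0.766, -0.266, -0.585], [0.642, 0.269, 0.718], [-0.033, -0.926, 0.377]]
wrist_force: [0.3, -0.8, -0.9]
gripper_width: 0.0235
t 5.3 tcp [430.4 150.  210.4] zaxis [-0.585  0.718  0.377] y [-0.266  0.269 -0.926] F [ 0.3 -0.8 -0.9] w 23.5 q [ 0.03 -0.17  1.98  0.28  1.6  -0.69]
t 5.3 move [42.2 11.3 30.3] | 53.2 turn [ 12.    69.62 -39.72] | 81.0 F [ 0.3 -0.8 -0.9] w 23.5
```

```bash

python3 -m creep '5 1 3 1 6 -3.4; 10 2 6 2 12 -6.8; 15 3 9 3 18 -10.2; 20 4 12 4 24 -13.6; 25 5 15 5 30 -17; 30 6 18 6 36 -20.4; 35 8 24 7 42 -23.8; 42 11 30 8 48 -27.2; 42 11 30 9 54 -30.6; 42 11 30 10.2 59.5 -34' 
python3 - <<'E'
from h import *
st();plan([.442,.202,.21],toolR(20,38))
E
```

```text
time_s: 6.13
ee_pos: [0.4413, 0.2015, 0.2103]
eef_rot: [[0.88, 0.272, 0.39], [-0.475, 0.476, 0.74], [0.016, -0.837, 0.548]]
wrist_force: [-0.6, 0.1, -1.4]
gripper_width: 0.0239
t 6.13 tcp [441.3 201.5 210.3] zaxis [0.39  0.74  0.548] y [ 0.272  0.476 -0.837] F [-0.6  0.1 -1.4] w 23.9 q [ 0.02 -0.53  2.3   0.55  1.12  0.34]
t 6.13 move [0.3 0.7 0.5] | 0.9 turn [  4.25  34.38 -23.57] | 41.9 F [-0.6  0.1 -1.4] w 23.9
```

```bash

python3 -m creep '0 0 0 0.7 5.7 -3.9; 0 0 0 1.4 11.4 -7.8; 0 0 0 2.1 17.1 -11.7; 0 0 0 2.8 22.8 -15.6; 0 0 0 3.5 28.5 -19.5; 0 0 0 4.2 34.4 -23.5; 0 0 0 4.2 34.4 -23.5; 0 0 0 4.2 34.4 -23.5; 0 0 0 4.2 34.4 -23.5; 0 0 0 4.2 34.4 -23.5' 
python3 - <<'E'
from h import *
st();i,im=snap("wrist","w3.png");np.save('w3T.npy',i['cam_to_world'])
E
```

```text
time_s: 6.97
ee_pos: [0.4416, 0.2016, 0.2101]
eef_rot: [[0.349, 0.575, 0.74], [-0.937, 0.214, 0.276], [0.0, -0.79, 0.614]]
wrist_force: [-0.0, 0.0, -0.8]
gripper_width: 0.024
t 6.97 tcp [441.6 201.6 210.1] zaxis [0.74  0.276 0.614] y [ 0.575  0.214 -0.79 ] F [-0.   0.  -0.8] w 24.0 q [ 0.29 -0.73  2.43  0.05  0.78  1.48]
```

View pics/w3.png

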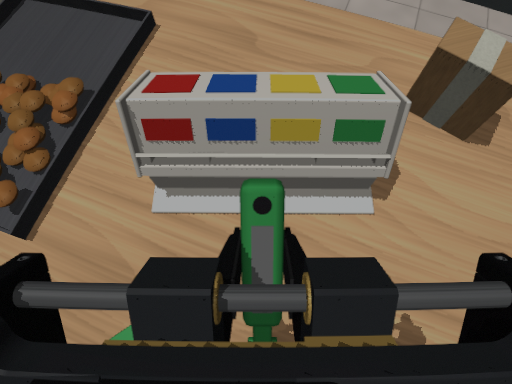

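```bash
python3 - <<'E'
import cv2
im=cv2.imread("pics/w3.png")
cv2.imwrite("pics/w3a.png",cv2.resize(im[60:220,115:265],None,fx=5.2,fy=3.7,interpolation=cv2.INTER_CUBIC))
cv2.imwrite("pics/w3b.png",cv2.resize(im[60:220,260:410],None,fx=5.2,fy=3.7,interpolation=cv2.INTER_CUBIC))
E
```

```text
(no output)
```

View pics/w3a.png

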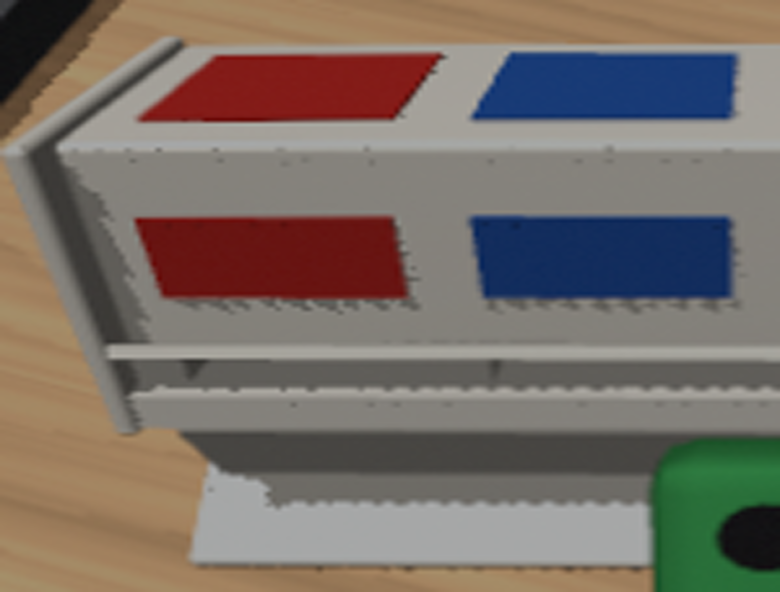

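View pics/w3b.png

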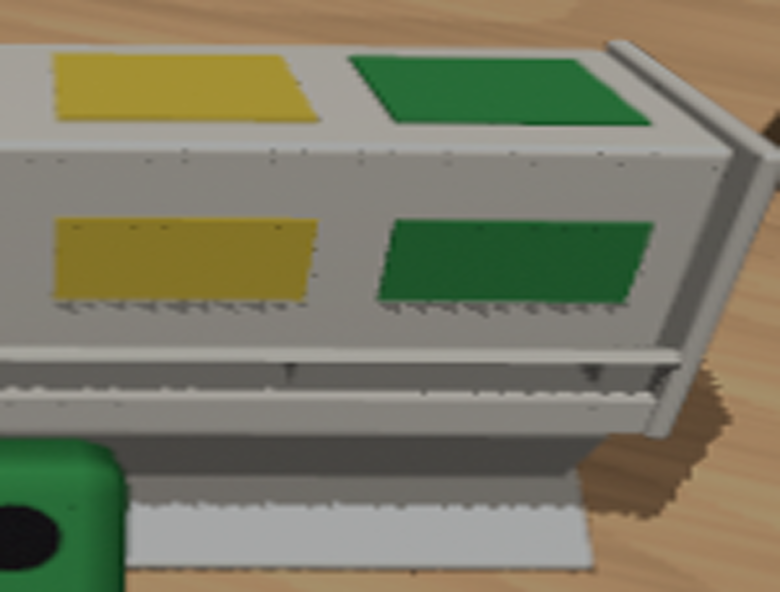

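```bash
python3 - <<'E'
from h import *
i=arm.camera_info("wrist");im=cv2.imread("pics/w3.png")[:,:,::-1].copy()
i['cam_to_world']=np.load('w3T.npy')
A=lambda p:(np.array(p)/[5.2,3.7]+[115,60]-.4);B=lambda p:(np.array(p)/[5.2,3.7]+[260,60]-.4)
x,y,z=blk()
te=[A((60,148)),B((728,152))]
T=onz(i,te,.1421);print('top edge',T.round(4),np.linalg.norm(T[1]-T[0]))
l=[A((140,392)),A((500,392)),B((300,394)),B((650,396))]
L=onz(i,l,.0731);print('lip',L.round(4))
for nm,P,zz in(('top',T,.075),('lip',L,-.0045)):
    d=P[0]-P[-1];print(nm,'yaw',np.degrees(np.arctan2(-d[0],d[1])))
    q=P-(MID+zz*z);xh=np.array([np.cos(np.radians(PSI)),np.sin(np.radians(PSI)),0])
    print(' fwd offset from model',(q@xh).round(4),' y coord',(( P-MID)@y).round(4))
m=masks(im)
pc={}
for c in OFF:
    b=[b for b in blobs(m[c],150) if 100<b[:,0,1].mean()<150 and 130<b[:,0,0].mean()<400][0]
    r=cv2.minAreaRect(b);M=cv2.moments(b);p=(M['m10']/M['m00'],M['m01']/M['m00']);pc[c]=p
    # intersect with face plane through MID normal x
    o,d=rays(i,[p]);t=((MID-o)@x)/(d@x);P=o+d*t[:,None]
    print(c,np.round(p,1),'y',((P-MID)@y).round(4),'z',((P-MID)@z).round(4))
E
```

```text
top edge [[0.5467 0.389  0.1421]
 [0.6425 0.1272 0.1421]] 0.27876278685704947
lip [[0.5081 0.3778 0.0731]
 [0.5363 0.301  0.0731]
 [0.5789 0.1843 0.0731]
 [0.6062 0.1097 0.0731]]
top yaw 20.0918875081857
 fwd offset from model [-0.0053 -0.0034]  y coord [ 0.1404 -0.1383]
lip yaw 20.092185814848705
 fwd offset from model [-0.0059 -0.0053 -0.0045 -0.004 ]  y coord [ 0.1429  0.0611 -0.0631 -0.1425]
red [167.5 129.1] y [0.1052] z [0.0369]
blue [230.5 128.9] y [0.0359] z [0.0375]
yellow [295.1 129.3] y [-0.0343] z [0.0379]
green [357.8 130.1] y [-0.1027] z [0.038]
```

```bash
echo "PSI=20.1;MID=np.array([.5592,.2453,.077])" > blk.py; python3 - <<'E'
from h import *
i=arm.camera_info("wrist");i['cam_to_world']=np.load('w3T.npy');sd=arm.camera_info("side")
im=cv2.imread("pics/side0.png")[:,:,::-1].copy();m=masks(im)
x,y,z=blk()
for c,p in(('red',(167.5,129.1)),('yellow',(295.1,129.3))):
    b=[b for b in blobs(m[c],50) if 205<b[:,0,0].mean()<225][0]
    M=cv2.moments(b);t=tri(i,[p],sd,[(M['m10']/M['m00'],M['m01']/M['m00'])])[0]
    q=t[:3]-MID;print(c,t.round(4),'blk xyz',(q@x).round(4),(q@y).round(4),(q@z).round(4))
plan([.41,.15,.21],toolR(110,20))
E
```

```text
red [0.5469 0.3517 0.1083 0.0012] blk xyz 0.0062 0.1041 0.0396
yellow [0.5954 0.2203 0.1073 0.0008] blk xyz 0.007 -0.036 0.0389
t 7.02 move [ 37.1 -29.2 -37.7] | 60.4 turn [-14.05 -78.68  43.47] | 91.0 F [-0.1  0.1 -1.4] w 23.6
```

```bash
python3 - <<'E'
from h import *
I={n:arm.camera_info(n) for n in("wrist","side","scene")};I["wrist"]['cam_to_world']=np.load('w3T.npy')
x,y,z=blk()
def cen(n,f,c,box):
    m=masks(cv2.imread('pics/'+f)[:,:,::-1].copy())[c]
    for b in blobs(m,50):
        M=cv2.moments(b);p=np.array([M['m10']/M['m00'],M['m01']/M['m00']])
        if box[0]<p[0]<box[1] and box[2]<p[1]<box[3]:return p
for c in('red','blue','yellow'):
    p={'wrist':cen('wrist','w3.png',c,(130,400,60,95)),'side':cen('side','side0.png',c,(160,205,210,310)),'scene':cen('scene','scene0.png',c,(330,440,170,220))}
    for a,b in(('wrist','side'),('wrist','scene'),('side','scene')):
        t=tri(I[a],[p[a]],I[b],[p[b]])[0];q=t[:3]-MID;print(c,a,b,'blk',(q@x).round(4),(q@y).round(4),(q@z).round(4),'gap',t[3].round(4))
E
```

```text
red wrist side blk 0.0542 0.1049 0.0748 gap 0.0036
red wrist scene blk 0.0576 0.1067 0.0718 gap 0.0008
red side scene blk 0.0571 0.1031 0.0749 gap 0.0023
blue wrist side blk 0.0542 0.0344 0.0745 gap 0.003
blue wrist scene blk 0.0572 0.0354 0.072 gap 0.0005
blue side scene blk 0.0566 0.0327 0.0746 gap 0.0022
yellow wrist side blk 0.0554 -0.0366 0.0737 gap 0.002
yellow wrist scene blk 0.0571 -0.0357 0.0727 gap 0.0014
yellow side scene blk 0.0566 -0.0367 0.0747 gap 0.0022
```

```bash

python3 -m creep '4 -3 -4 -1 -6 3.3; 8 -6 -8 -2 -12 6.6; 12 -9 -12 -3 -18 9.9; 16 -12 -16 -4 -24 13.2; 20 -16 -20 -5 -30 16.5; 24 -20 -24 -6 -36 19.8; 28 -24 -28 -7 -42 23.1; 32 -28 -32 -8 -48 26.4; 37 -29 -38 -9 -54 29.7; 37 -29 -38 -10.5 -59 32.6' 
python3 - <<'E'
from h import *
st();plan([.40,.10,.20],toolR(140,22))
E
```

```text
time_s: 7.85
ee_pos: [0.41, 0.1485, 0.2091]
eef_rot: [[0.996, 0.08, 0.049], [-0.078, 0.412, 0.908], [0.052, -0.908, 0.416]]
wrist_force: [-0.2, 0.0, -1.9]
gripper_width: 0.024
t 7.85 tcp [410.  148.5 209.1] zaxis [0.049 0.908 0.416] y [ 0.08   0.412 -0.908] F [-0.2  0.  -1.9] w 24.0 q [-0.07 -0.49  2.23  0.44  1.36 -0.09]
t 7.85 move [ -6.7 -12.5 -48.3] | 50.4 turn [ -1.01 -48.9   24.1 ] | 54.5 F [-0.2  0.  -1.9] w 24.0
```

```bash

python3 -m creep '-1 -1 -6 0 -6 3; -2 -2 -12 0 -12 6; -3 -4 -18 0 -18 9; -4 -6 -24 0 -24 12; -5 -8 -30 0 -30 15; -6 -10 -36 0 -36 18; -7 -12 -48 0 -42 21; -7 -12 -48 -1 -49 24; -7 -12 -48 -1 -49 24; -7 -12 -48 -1 -49 24' 
python3 - <<'E'
from h import *
st();plan(*ins('green',-.05))
E
```

```text
time_s: 8.68
ee_pos: [0.4, 0.1026, 0.2]
eef_rot: [[0.646, -0.284, -0.709], [0.763, 0.245, 0.598], [0.004, -0.927, 0.375]]
wrist_force: [-0.8, -0.1, -1.8]
gripper_width: 0.0233
t 8.68 tcp [400.  102.6 200. ] zaxis [-0.709  0.598  0.375] y [-0.284  0.245 -0.927] F [-0.8 -0.1 -1.8] w 23.3 q [-0.05 -0.23  2.05  0.23  1.63 -0.94]
t 8.68 move [ -7.4   1.7 -28.1] | 29.1 turn [  7.18 -54.24  26.55] | 60.8 F [-0.8 -0.1 -1.8] w 23.3
```

```bash

python3 -m creep '0 0 -3 0.7 -6 2.9; 0 0 -6 1.4 -12 5.8; -1 0 -9 2.1 -18 8.8; -2 0 -12 2.8 -24 11.7; -3 0 -15 3.6 -30 14.6; -4 0 -18 4.3 -36 17.6; -5 0 -21 5 -42 20.5; -6 1 -24 5.8 -48 23.4; -7 2 -28 7.2 -54 26.5; -7 2 -28 7.2 -54 26.5' 
python3 -m creep '0 0 0 0 0 0; 0 0 0 0 0 0; 0 0 0 0 0 0;0 0 0 0 0 0; 0 0 0 0 0 0; 0 0 0 0 0 0;0 0 0 0 0 0; 0 0 0 0 0 0; 0 0 0 0 0 0;0 0 0 0 0 0' >/dev/null
python3 - <<'E'
from h import *
st();plan(*ins('green',-.05))
i,a=snap("side","s4.png");j,b=snap("scene","c4.png")
print('side');bladepose(a,i,'green',ks=5,z=.1)
cv2.imwrite("pics/s4z.png",cv2.resize(a[170:300,170:320,::-1],None,fx=5,fy=4.5,interpolation=cv2.INTER_CUBIC))
cv2.imwrite("pics/c4z.png",cv2.resize(b[120:250,250:420,::-1],None,fx=4.6,fy=4.5,interpolation=cv2.INTER_CUBIC))
x,y,z=blk();s=arm.observe();R=s['eef_rot'];t=s['ee_pos']
tip=t-.172*R[:,2]+.0006*R[:,1];q=tip-MID-OFF['green']*y;print('tip blk',(q@x).round(4),(q@y).round(4),(q@z).round(4))
print('pred tip corners px side',proj(i,[tip+.025*R[:,0],tip-.025*R[:,0]]).round(1),'scene',proj(j,[tip+.025*R[:,0],tip-.025*R[:,0]]).round(1))
E
```

```text
time_s: 9.52
ee_pos: [0.4139, 0.0816, 0.1867]
eef_rot: [[-0.343, -0.468, -0.814], [0.939, -0.171, -0.297], [-0.0, -0.867, 0.499]]
wrist_force: [-0.1, 0.3, -1.9]
gripper_width: 0.0237
t 10.35 tcp [414.1  81.1 187.6] zaxis [-0.815 -0.296  0.498] y [-0.468 -0.171 -0.867] F [-0.  -0.1 -1.8] w 23.8 q [ 0.14 -0.01  1.9  -0.11  1.76 -1.77]
t 10.35 move [-0.7 -0.4 -0.1] | 0.8 turn [-0.08 -0.14 -0.02] | 0.2 F [-0.  -0.1 -1.8] w 23.8
side
tip blk -0.0501 0.0003 -0.0006
pred tip corners px side [[240.7 231.1]
 [239.5 217.4]] scene [[334.  176. ]
 [318.6 181. ]]
```

View pics/s4z.png

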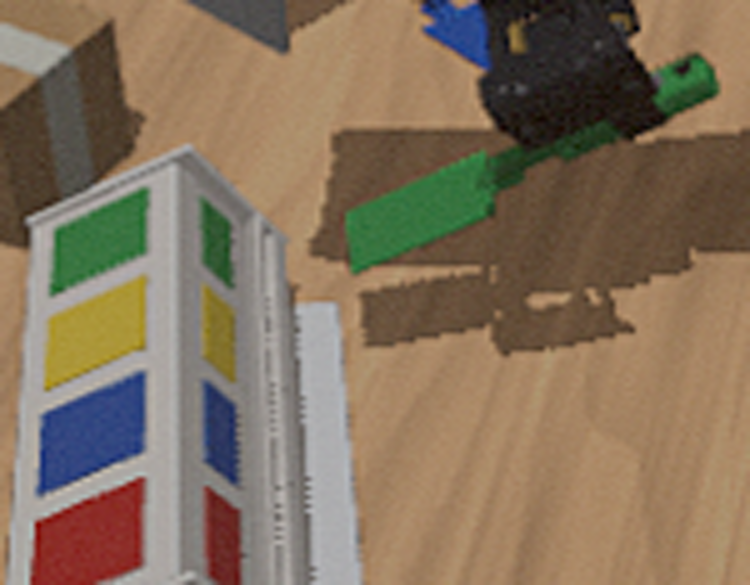

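View pics/c4z.png

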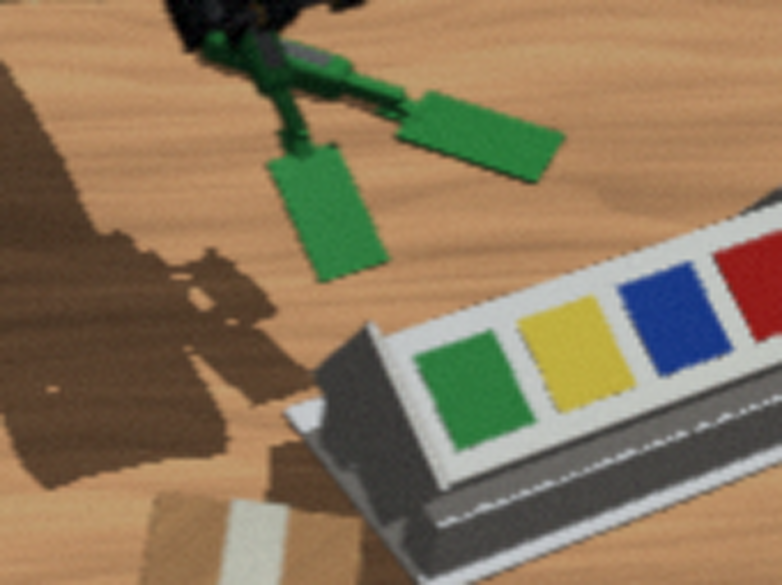

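```bash

python3 -m creep '-0.5 0 -10 0 0 0; -0.5 0 -20 0 0 0; -0.5 0 -30 0 0 0; -0.5 0 -38 0 0 0; -0.5 0 -44 0 0 0; -0.5 0 -50 0 0 0; -0.5 0 -55 0 0 0; -0.5 0 -60 0 0 0; -0.5 0 -65 0 0 0; -0.5 0 -70 0 0 0' 
python3 - <<'E'
from h import *
st();plan(*ins('green',.02))
i,a=snap("side","s5.png");j,b=snap("scene","c5.png")
cv2.imwrite("pics/s5z.png",cv2.resize(a[170:300,170:320,::-1],None,fx=5,fy=4.5,interpolation=cv2.INTER_CUBIC))
cv2.imwrite("pics/c5z.png",cv2.resize(b[120:250,250:420,::-1],None,fx=4.6,fy=4.5,interpolation=cv2.INTER_CUBIC))
E
```

```text
time_s: 11.28
ee_pos: [0.4717, 0.1015, 0.1526]
eef_rot: [[-0.342, -0.467, -0.815], [0.94, -0.171, -0.296], [-0.002, -0.867, 0.498]]
wrist_force: [-0.6, -0.4, -1.4]
gripper_width: 0.0238
t 11.28 tcp [471.7 101.5 152.6] zaxis [-0.815 -0.296  0.498] y [-0.467 -0.171 -0.867] F [-0.6 -0.4 -1.4] w 23.8 q [ 0.16  0.15  1.79 -0.1   1.71 -1.75]
t 11.28 move [ 0.  -0.4  0.3] | 0.5 turn [-0.07 -0.14 -0.02] | 0.2 F [-0.6 -0.4 -1.4] w 23.8
```

View pics/s5z.png

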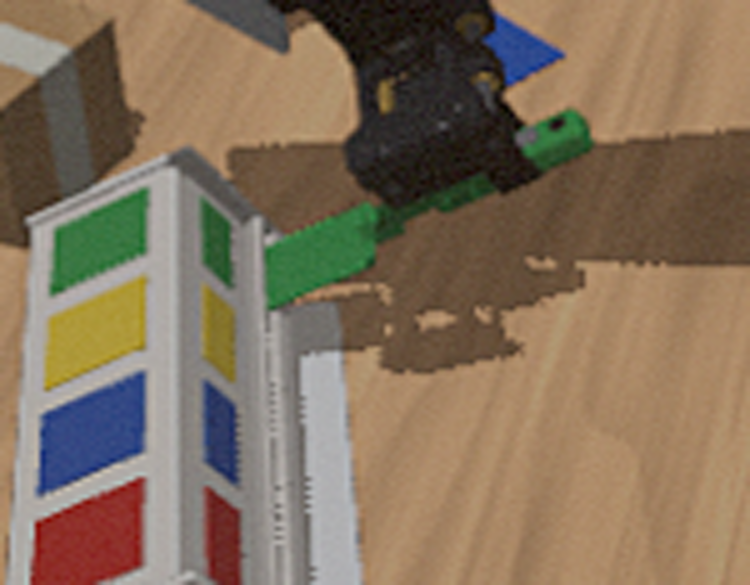

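View pics/c5z.png

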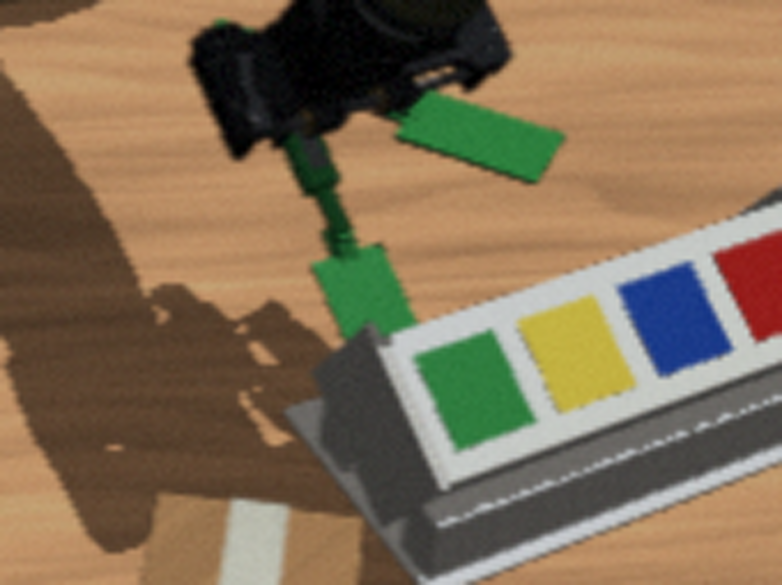

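The blade has entered the slot without resistance, so I'm pushing on.

```bash

python3 -m creep '0 0 -6 0 0 0; 0 0 -12 0 0 0; 0 0 -18 0 0 0; 0 0 -24 0 0 0; 0 0 -30 0 0 0; 0 0 -36 0 0 0; 0 0 -41 0 0 0; 0 0 -46 0 0 0; 0 0 -50 0 0 0; 0 0 -50 0 0 0' 
python3 - <<'E'
from h import *
st();plan(*ins('green',.07))
E
```

```text
time_s: 12.22
ee_pos: [0.5124, 0.1163, 0.1273]
eef_rot: [[-0.342, -0.468, -0.815], [0.94, -0.172, -0.296], [-0.001, -0.867, 0.498]]
wrist_force: [0.1, 0.2, -0.7]
gripper_width: 0.0238
t 12.22 tcp [512.4 116.3 127.3] zaxis [-0.815 -0.296  0.498] y [-0.468 -0.172 -0.867] F [ 0.1  0.2 -0.7] w 23.8 q [ 0.17  0.27  1.7  -0.09  1.68 -1.74]
t 12.22 move [ 0.1 -0.8  0.4] | 0.9 turn [-0.1  -0.13 -0.02] | 0.2 F [ 0.1  0.2 -0.7] w 23.8
```

```bash

python3 -m creep '0 -0.5 -3 0 0 0; 0 -0.5 -6 0 0 0; 0 -0.5 -9 0 0 0; 0 -0.5 -11 0 0 0; 0 -0.5 -13 0 0 0; 0 -0.5 -15 0 0 0; 0 -0.5 -16 0 0 0; 0 -0.5 -17 0 0 0; 0 -0.5 -17 0 0 0; 0 -0.5 -17 0 0 0' 
python3 - <<'E'
from h import *
st();plan(*ins('green',.087))
E
```

```text
time_s: 13.05
ee_pos: [0.5226, 0.1198, 0.1218]
eef_rot: [[-0.341, -0.478, -0.809], [0.94, -0.175, -0.293], [-0.002, -0.861, 0.509]]
wrist_force: [-13.5, -5.4, 10.8]
gripper_width: 0.0239
t 13.05 tcp [522.6 119.8 121.8] zaxis [-0.809 -0.293  0.509] y [-0.478 -0.175 -0.861] F [-13.5  -5.4  10.8] w 23.9 q [ 0.17  0.3   1.67 -0.09  1.69 -1.73]
t 13.05 move [ 0.3 -0.3 -4.6] | 4.6 turn [-0.79 -0.17 -0.02] | 0.8 F [-13.5  -5.4  10.8] w 23.9
```

```bash

python3 -m creep '0 0 -1 0 0 0; 0 0 -2 0 0 0; 0 0 -3 0 0 0; 0 0 -4 0 0 0; 0 0 -5 0 0 0; 0 0 -5 0 0 0; 0 0 -5 0 0 0; 0 0 -5 0 0 0; 0 0 -5 0 0 0; 0 0 -5 0 0 0' 
python3 - <<'E'
from h import *
st();plan(*ins('green',.087))
i,a=snap("side","s6.png");j,b=snap("scene","c6.png")
cv2.imwrite("pics/s6z.png",cv2.resize(a[170:300,170:320,::-1],None,fx=5,fy=4.5,interpolation=cv2.INTER_CUBIC))
E
```

```text
time_s: 13.88
ee_pos: [0.5243, 0.1205, 0.1201]
eef_rot: [[-0.341, -0.484, -0.806], [0.94, -0.177, -0.292], [-0.001, -0.857, 0.515]]
wrist_force: [-19.8, -7.6, 14.4]
gripper_width: 0.0237
t 13.88 tcp [524.3 120.5 120.1] zaxis [-0.806 -0.292  0.515] y [-0.484 -0.177 -0.857] F [-19.8  -7.6  14.4] w 23.7 q [ 0.18  0.31  1.67 -0.09  1.7  -1.73]
t 13.88 move [ 0.2 -0.8 -2.1] | 2.2 turn [-1.21 -0.17  0.  ] | 1.2 F [-19.8  -7.6  14.4] w 23.7
```

View pics/s6z.png

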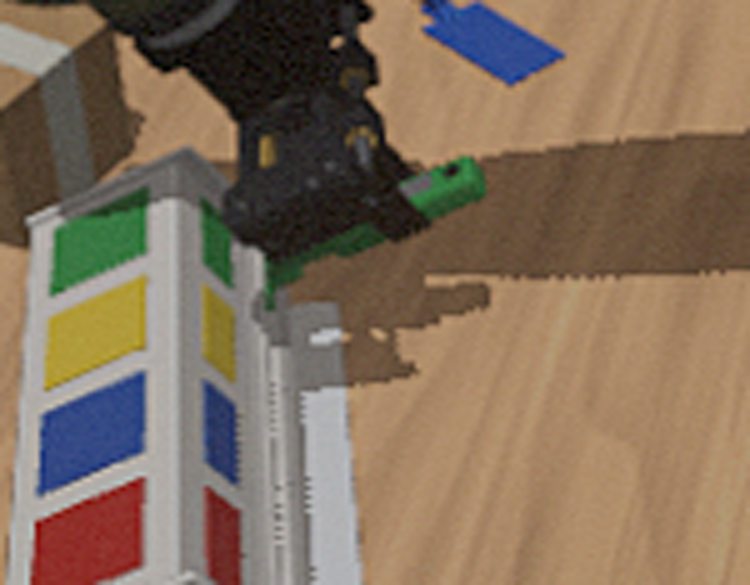

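```bash

python3 -m creep '0 0 -1 0 0 0; 0 0 -2 0 0 0; 0 0 -3 0 0 0; 0 0 -4 0 0 0; 0 0 -5 0 0 0; 0 0 -5 0 0 0; 0 0 -5 0 0 0; 0 0 -5 0 0 0; 0 0 -5 0 0 0; 0 0 -5 0 0 0' 
python3 - <<'E'
from h import *
st();plan(*ins('green',.087))
E
```

```text
time_s: 14.82
ee_pos: [0.5276, 0.1217, 0.1179]
eef_rot: [[-0.341, -0.486, -0.805], [0.94, -0.178, -0.291], [-0.001, -0.856, 0.517]]
wrist_force: [-22.0, -8.7, 16.3]
gripper_width: 0.024
t 14.82 tcp [527.6 121.7 117.9] zaxis [-0.805 -0.291  0.517] y [-0.486 -0.178 -0.856] F [-22.   -8.7  16.3] w 24.0 q [ 0.18  0.33  1.66 -0.09  1.7  -1.73]
t 14.82 move [ 0.2 -0.9  2. ] | 2.3 turn [-1.36 -0.18  0.01] | 1.4 F [-22.   -8.7  16.3] w 24.0
```

```bash

python3 -m creep '0 0 3 0 0 0; 0 0 6 0 0 0; 0 0 7 0 0 0; 0 0 7 0 0 0; 0 0 7 0 0 0; 0 0 7 0 0 0; 0 0 7 0 0 0; 0 0 7 0 0 0; 0 0 7 0 0 0; 0 0 7 0 0 0' 1
python3 -m creep '0 -15 0 0 0 0; 0 -35 0 0 0 0; 0 -60 0 0 0 0; 0 -90 0 0 0 0; 0 -120 0 0 0 0; 0 -120 0 0 0 0;  0 -120 0 0 0 0; 0 -120 0 0 0 0; 0 -120 0 0 0 0; 0 -120 0 0 0 0'
python3 - <<'E'
from h import *
st()
i,a=snap("side","s7.png");j,b=snap("wrist","w7.png")
cv2.imwrite("pics/s7z.png",cv2.resize(a[170:300,170:320,::-1],None,fx=5,fy=4.5,interpolation=cv2.INTER_CUBIC))
E
```

```text
time_s: 15.65
ee_pos: [0.5287, 0.1221, 0.1182]
eef_rot: [[-0.342, -0.468, -0.815], [0.94, -0.172, -0.296], [-0.002, -0.867, 0.498]]
wrist_force: [0.6, -0.7, -0.2]
gripper_width: 0.0851
time_s: 16.48
ee_pos: [0.5836, 0.1424, 0.2206]
eef_rot: [[-0.342, -0.47, -0.814], [0.94, -0.172, -0.295], [-0.001, -0.865, 0.501]]
wrist_force: [-0.8, -0.4, 0.1]
gripper_width: 0.0952
t 16.48 tcp [583.6 142.4 220.6] zaxis [-0.814 -0.295  0.501] y [-0.47  -0.172 -0.865] F [-0.8 -0.4  0.1] w 95.2 q [ 0.19  0.35  1.44 -0.08  1.87 -1.73]
```

View pics/s7z.png

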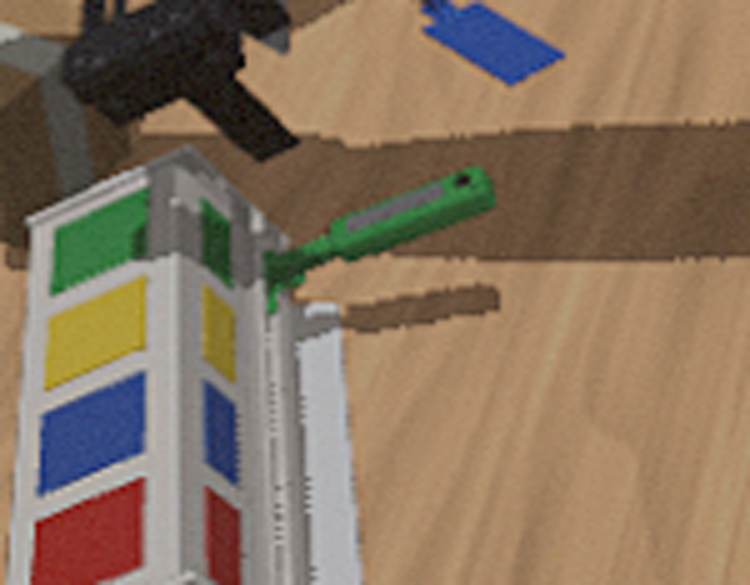

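View pics/w7.png

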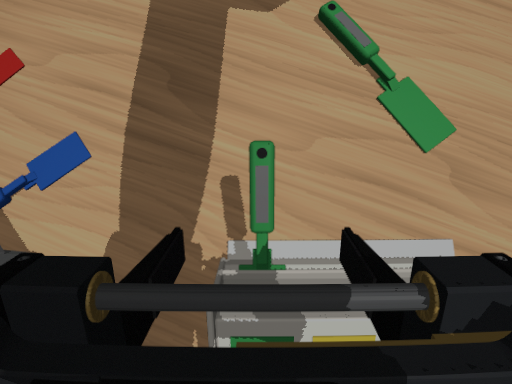

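```bash
python3 - <<'E'
from h import *
i=arm.camera_info("wrist");x,y,z=blk()
def plane(p,zz):
    o,d=rays(i,[p]);P0=MID+zz*z;t=((P0-o)@z)/(d@z);q=(o+d*t[:,None]-MID)[0];return (q@x).round(4),(q@y).round(4)
for p,zz in(((262,141),.0155),((262,233),.0155),((241,269),-.0005),((285,269),-.0005),((262,269),-.0005)):print(p,plane(p,zz))
print(proj(i,MID+OFF['green']*y-.0045*z+np.outer([0,0],x)))
E
```

```text
(262, 141) (np.float64(-0.1333), np.float64(-0.1043))
(262, 233) (np.float64(-0.046), np.float64(-0.1045))
(241, 269) (np.float64(0.0018), np.float64(-0.1268))
(285, 269) (np.float64(0.002), np.float64(-0.0803))
(262, 269) (np.float64(0.0019), np.float64(-0.1046))
[[261.62858798 265.53404487]
 [261.62858798 265.53404487]]
```

```bash
python3 - <<'E'
import cv2
im=cv2.imread("pics/w7.png")
cv2.imwrite("pics/w7z.png",cv2.resize(im[220:300,215:325],None,fx=7,fy=7,interpolation=cv2.INTER_CUBIC))
E
```

```text
(no output)
```

View pics/w7z.png

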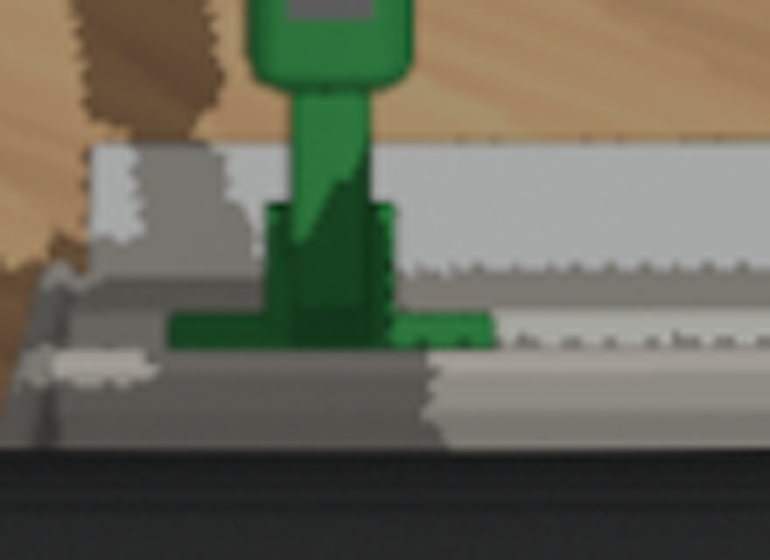

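Green is home: the blade's rear edge is flush with the slot's lower lip (wrist row ~265), and the push stalled at 28 N. Next is blue.

```bash

python3 - <<'E'
from h import *
plan([.545,-.165,.22],toolR(152))
E
```

```text
t 16.58 move [-275.7   72.1  122. ] | 309.9 turn [-28.19  46.84 -12.62] | 56.1 F [ 1.  -0.6 -0.1] w 94.8
```

```bash

python3 -m creep '-30 0 12 -3 5 -1.4; -60 0 24 -6 10 -2.8; -90 5 36 -9.5 15.5 -4.2; -120 15 48 -12.5 21 -5.6; -150 25 60 -15.5 26 -7; -180 35 75 -19 31 -8.4; -210 50 90 -22 36.5 -9.8; -245 65 108 -25 42 -11.2; -276 72 122 -28.2 46.8 -12.6; -276 72 122 -28.2 46.8 -12.6'
python3 -m creep '0 0 0 0 0 0; 0 0 0 0 0 0; 0 0 0 0 0 0;0 0 0 0 0 0; 0 0 0 0 0 0; 0 0 0 0 0 0;0 0 0 0 0 0; 0 0 0 0 0 0; 0 0 0 0 0 0;0 0 0 0 0 0' >/dev/null
python3 - <<'E'
from h import *
st();i,im=snap("wrist","w8.png")
E
```

```text
time_s: 17.42
ee_pos: [0.5431, -0.1702, 0.2208]
eef_rot: [[0.477, 0.003, -0.879], [0.879, -0.002, 0.477], [-0.0, -1.0, -0.004]]
wrist_force: [0.3, 1.3, -0.0]
gripper_width: 0.0951
t 18.25 tcp [ 546.  -165.   221.1] zaxis [-0.883  0.469 -0.002] y [ 0.002  0.    -1.   ] F [ 0.6 -0.4 -0.1] w 94.8 q [-0.39 -0.06  1.82  0.    1.37 -1.47]
```

View pics/w8.png

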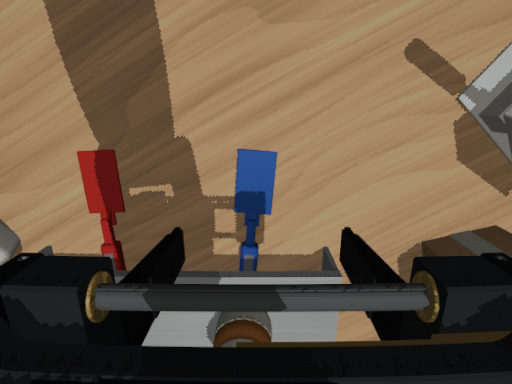

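```bash
python3 - <<'E'
from h import *
i=arm.camera_info("wrist");im=cv2.imread("pics/w8.png")[:,:,::-1].copy();np.save('w8T.npy',i['cam_to_world'])
for c in('blue','red'):bladepose(im,i,c,ks=21)
def mid(c,y0,y1,x0,x1,z):
    m=masks(im)[c];P=[]
    for v in range(y0,y1):
        u=np.nonzero(m[v,x0:x1])[0]
        if len(u)>4:P.append((x0+u.mean(),v))
    w=onz(i,P,z)[:,:2]*1000;d=w[0]-w[-1];print(c,'neck mid',w[0].round(1),w[-1].round(1),'yaw',np.degrees(np.arctan2(d[1],d[0])).round(1),P[0],P[-1])
mid('blue',222,238,235,270,.015);mid('red',222,238,90,130,.015)
cv2.imwrite("pics/w8z.png",cv2.resize(im[140:290,60:300,::-1],None,fx=3.3,fy=3.3,interpolation=cv2.INTER_CUBIC))
E
```

```text
blue c 555.0 -180.0 yaw 147.7 L 84.1 W 48.2 px [255. 181.]
red c 459.2 -357.4 yaw 152.2 L 82.6 W 49.8 px [101. 181.]
blue neck mid [ 597.  -207.1] [ 615.1 -218.4] yaw 147.9 (np.float64(251.5), 222) (np.float64(250.5), 237)
red neck mid [ 508.  -375.2] [ 525.9 -387.6] yaw 145.2 (np.float64(108.0), 222) (np.float64(108.5), 237)
```

View pics/w8z.png

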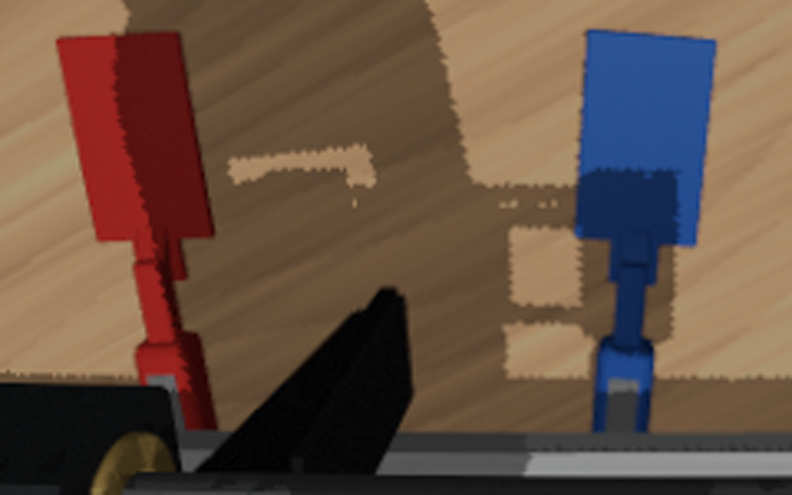

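```bash

python3 - <<'E'
from h import *
plan([.612,-.2161,.10],toolR(147.7,-20))
print((toolR(147.7,-20)).round(2))
E
```

```text
t 18.3 move [-14.3 121.3 -82. ] | 147.1 turn [-19.88   4.29   0.85] | 20.4 F [-0.1 -0.4  0.2] w 95.0
[[ 0.53  0.29 -0.79]
 [ 0.85 -0.18  0.5 ]
 [ 0.   -0.94 -0.34]]
```

```bash

python3 -m creep '-3 15 -15 -5 1 0.2; -6 30 -30 -10 2 0.4; -9 50 -45 -15 3 0.6; -12 70 -60 -19.9 4.3 0.8; -14 90 -75 -19.9 4.3 0.8; -14 121 -82 -19.9 4.3 0.8; -14 121 -82 -19.9 4.3 0.8; -14 121 -82 -19.9 4.3 0.8; -14 121 -82 -19.9 4.3 0.8; -14 121 -82 -19.9 4.3 0.8' 0.2
python3 - <<'E'
from h import *
st();plan([.612,-.2161,.009],toolR(147.7,-20));snap('wrist','w9.png');snap('side','s9.png')
E
```

```text
time_s: 19.13
ee_pos: [0.6134, -0.2163, 0.103]
eef_rot: [[0.534, 0.293, -0.793], [0.845, -0.184, 0.502], [0.001, -0.938, -0.346]]
wrist_force: [-0.2, -0.5, 0.3]
gripper_width: 0.0569
t 19.13 tcp [ 613.4 -216.3  103. ] zaxis [-0.793  0.502 -0.346] y [ 0.293 -0.184 -0.938] F [-0.2 -0.5  0.3] w 56.9 q [-0.4   0.03  1.98 -0.08  0.79 -1.36]
t 19.13 move [-0.7 87.7 33.8] | 94.0 turn [ 0.24 -0.03  0.08] | 0.3 F [-0.2 -0.5  0.3] w 56.9
```

View pics/w9.png

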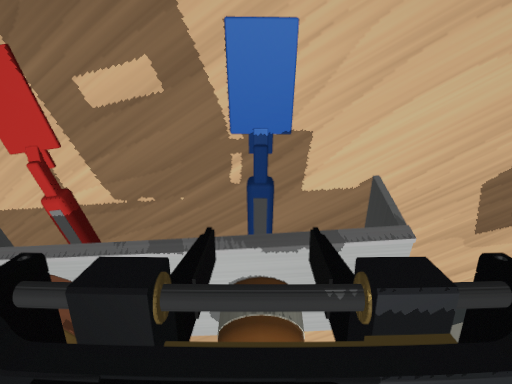

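View pics/s9.png

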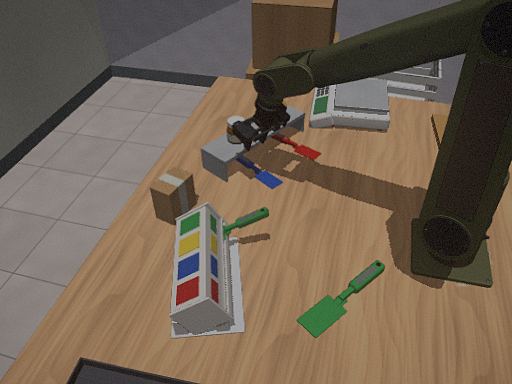

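```bash

python3 -m creep '-0.5 18 7 0 0 0; -0.5 36 14 0 0 0; -0.5 52 20 0 0 0; -0.5 66 25.5 0 0 0; -0.5 78 30 0 0 0; -0.5 88 34 0 0 0; -0.5 88 34 0 0 0; -0.5 88 34 0 0 0; -0.5 88 34 0 0 0; -0.5 88 34 0 0 0' 
python3 - <<'E'
from h import *
st();plan([.612,-.2161,.009],toolR(147.7,-20))
E
```

```text
time_s: 20.07
ee_pos: [0.6112, -0.2156, 0.0072]
eef_rot: [[0.534, 0.291, -0.793], [0.845, -0.183, 0.502], [0.001, -0.939, -0.344]]
wrist_force: [0.3, -0.0, 0.5]
gripper_width: 0.057
t 20.07 tcp [ 611.2 -215.6    7.2] zaxis [-0.793  0.502 -0.344] y [ 0.291 -0.183 -0.939] F [ 0.3 -0.   0.5] w 57.0 q [-0.4   0.16  2.03 -0.1   0.61 -1.33]
t 20.07 move [-0.  -1.3 -1.5] | 2.0 turn [ 0.13 -0.02  0.06] | 0.1 F [ 0.3 -0.   0.5] w 57.0
```

Close on the neck, then look.

```bash

python3 -m creep '0 -0.5 0 0 0 0; 0 -0.5 0 0 0 0; 0 -0.5 0 0 0 0; 0 -0.5 0 0 0 0; 0 -0.5 0 0 0 0; 0 -0.5 0 0 0 0; 0 -0.5 0 0 0 0; 0 -0.5 0 0 0 0; 0 -0.5 0 0 0 0; 0 -0.5 0 0 0 0' -1
python3 - <<'E'
from h import *
st();snap('wrist','w10.png')
# pull 115 mm along lifter x
s=arm.observe();print((s['eef_rot'].T@(0.115*np.array([-.845,.534,0.03]))*1000).round(1))
E
```

```text
time_s: 20.9
ee_pos: [0.6107, -0.2153, 0.0069]
eef_rot: [[0.534, 0.291, -0.794], [0.845, -0.183, 0.502], [0.001, -0.939, -0.343]]
wrist_force: [-0.2, -0.4, 3.4]
gripper_width: 0.0118
t 20.9 tcp [ 610.7 -215.3    6.9] zaxis [-0.794  0.502 -0.343] y [ 0.291 -0.183 -0.939] F [-0.2 -0.4  3.4] w 11.8 q [-0.4   0.16  2.03 -0.1   0.61 -1.33]
[ -0.  -42.7 106.8]
```

View pics/w10.png

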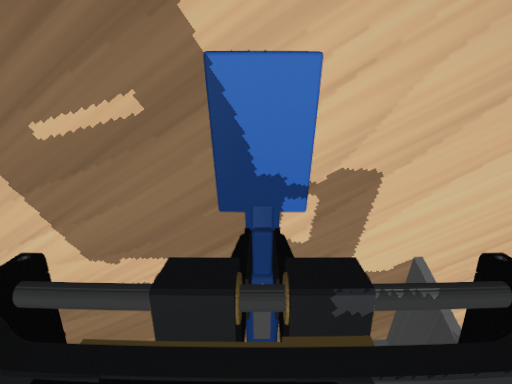

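```bash

python3 -m creep '0 -6 12 0 0 0; 0 -13 30 0 0 0; 0 -21 52 0 0 0; 0 -30 76 0 0 0; 0 -39 100 0 0 0; 0 -48 124 0 0 0; 0 -56 146 0 0 0; 0 -63 166 0 0 0; 0 -64 168 0 0 0; 0 -64 168 0 0 0' 
python3 - <<'E'
from h import *
st();snap('wrist','w11.png')
E
```

```text
time_s: 21.78
ee_pos: [0.4571, -0.1184, 0.0084]
eef_rot: [[0.534, 0.289, -0.795], [0.846, -0.182, 0.502], [0.001, -0.94, -0.342]]
wrist_force: [-0.3, -0.1, -1.3]
gripper_width: 0.0117
t 21.78 tcp [ 457.1 -118.4    8.4] zaxis [-0.795  0.502 -0.342] y [ 0.289 -0.182 -0.94 ] F [-0.3 -0.1 -1.3] w 11.7 q [-0.32 -0.24  2.41 -0.14  0.64 -1.23]
```

View pics/w11.png

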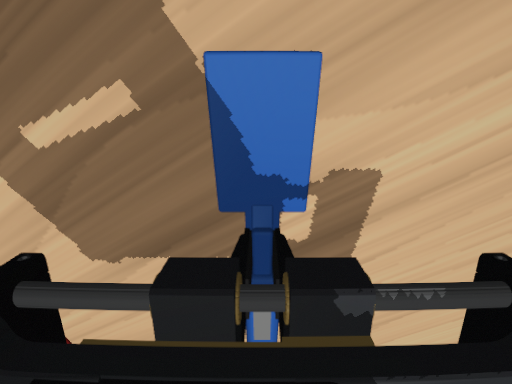

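```bash

python3 -m creep '0 0 0 0 0 0; 0 0 0 0 0 0; 0 0 0 0 0 0; 0 0 0 0 0 0; 0 -10 -4 0 0 0; 0 -30 -11 0 0 0; 0 -52 -19 0 0 0; 0 -75 -28 0 0 0; 0 -94 -34 0 0 0; 0 -94 -34 0 0 0' 0.3
python3 - <<'E'
from h import *
st();plan([.510,-.152,.10],toolR(147.7,0))
E
```

```text
time_s: 22.67
ee_pos: [0.4615, -0.1202, 0.1148]
eef_rot: [[0.534, 0.298, -0.791], [0.845, -0.185, 0.501], [0.003, -0.936, -0.351]]
wrist_force: [0.6, -0.1, 1.0]
gripper_width: 0.0618
t 22.67 tcp [ 461.5 -120.2  114.8] zaxis [-0.791  0.501 -0.351] y [ 0.298 -0.185 -0.936] F [ 0.6 -0.1  1. ] w 61.8 q [-0.32 -0.42  2.34 -0.11  0.88 -1.27]
t 22.67 move [ -1.   34.2 -49.1] | 59.8 turn [20.56 -0.03  0.18] | 20.6 F [ 0.6 -0.1  1. ] w 61.8
```

```bash

python3 -m creep '0 4 -8 3 0 0; 0 9 -16 6 0 0; 0 15 -24 9 0 0; 0 20 -32 12 0 0; 0 26 -40 15 0 0; 0 34 -49 18 0 0; 0 34 -49 20.5 0 0; 0 34 -49 20.5 0 0; 0 34 -49 20.5 0 0; 0 34 -49 20.5 0 0' 1
python3 - <<'E'
from h import *
st();i,im=snap('wrist','w12.png');bladepose(im,i,'blue',ks=27)
plan([.510,-.152,.004],toolR(147.7,0))
E
```

```text
time_s: 23.5
ee_pos: [0.5061, -0.1495, 0.0928]
eef_rot: [[0.534, -0.007, -0.845], [0.845, 0.005, 0.534], [0.001, -1.0, 0.009]]
wrist_force: [0.0, 0.2, -0.6]
gripper_width: 0.0951
t 23.5 tcp [ 506.1 -149.5   92.8] zaxis [-0.845  0.534  0.009] y [-0.007  0.005 -1.   ] F [ 0.   0.2 -0.6] w 95.1 q [-0.39 -0.03  2.03  0.    1.16 -1.4 ]
blue c 498.0 -144.2 yaw 147.6 L 49.6 W 23.2 px [262. 192.]
blue c 404.6 -84.9 yaw 147.7 L 79.7 W 48.8 px [262.  53.]
t 23.55 move [-0.1 89.  -5.5] | 89.2 turn [-0.5   0.01  0.04] | 0.5 F [ 0.1  0.1 -0.3] w 94.8
```

View pics/w12.png

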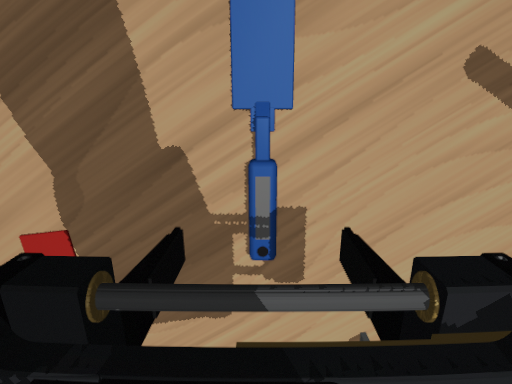

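```bash
python3 - <<'E'
from h import *
i=arm.camera_info("wrist");P=onz(i,[(262,260),(262,160),(262.5,108)],[.018,.018,.004])*1000;print(P.round(1))
d=np.array([-.845,.534,0]);s=arm.observe();print('along lifter from handle end:',((s['ee_pos']*1000-P[0])@d).round(1),'from start',((s['ee_pos']*1000-P[1])@d).round(1),'from origin',((s['ee_pos']*1000-P[2])@d).round(1))
E
```

```text
[[ 547.2 -175.3   18. ]
 [ 472.3 -127.8   18. ]
 [ 438.4 -105.9    4. ]]
along lifter from handle end: 48.6 from start -40.1 from origin -80.4
```

```bash

python3 -m creep '0 20 -2 -0.5 0 0; 0 40 -4 -0.5 0 0; 0 58 -6 -0.5 0 0; 0 72 -6.5 -0.5 0 0; 0 82 -6.5 -0.5 0 0; 0 89 -6.5 -0.5 0 0; 0 89 -6.5 -0.5 0 0; 0 89 -6.5 -0.5 0 0; 0 89 -6.5 -0.5 0 0; 0 89 -6.5 -0.5 0 0' 
python3 -m creep '0 0 0 0 0 0; 0 0 0 0 0 0; 0 0 0 0 0 0; 0 0 0 0 0 0; 0 0 0 0 0 0; 0 0 0 0 0 0; 0 0 0 0 0 0; 0 0 0 0 0 0; 0 0 0 0 0 0; 0 0 0 0 0 0' -1
python3 - <<'E'
from h import *
st()
P=np.array([547.2,-175.3,0]);d=np.array([-.845,.534,0]);s=arm.observe();print('xg',((s['ee_pos']*1000-P)@d-130).round(1))
E
```

```text
time_s: 24.38
ee_pos: [0.5126, -0.1532, 0.0059]
eef_rot: [[0.534, 0.003, -0.845], [0.845, -0.0, 0.534], [0.001, -1.0, -0.003]]
wrist_force: [-0.6, -0.4, 0.4]
gripper_width: 0.0951
time_s: 25.22
ee_pos: [0.5117, -0.1529, 0.0047]
eef_rot: [[0.534, 0.001, -0.845], [0.845, 0.001, 0.534], [0.001, -1.0, -0.0]]
wrist_force: [-0.2, -0.6, 0.1]
gripper_width: 0.034
t 25.22 tcp [ 511.7 -152.9    4.7] zaxis [-0.845  0.534 -0.   ] y [ 0.001  0.001 -1.   ] F [-0.2 -0.6  0.1] w 34.0 q [-0.39  0.1   2.06  0.    0.98 -1.4 ]
xg -88.0
```

```bash

cat >> h.py <<'E'
def ins2(color,d,xg=-.088,zt=.0027,dy=0,dz=0):
    x,y,z=blk();S=MID+OFF[color]*y
    return S+x*(d-.085+xg)+y*dy+z*(zt+dz), toolR(PSI,-np.degrees(.52))
E
python3 -m creep '0 0 0 0 0 0; 0 0 0 0 0 0; 0 0 0 0 0 0; 0 -10 0 0 0 0; 0 -30 5 0 0 0; 0 -60 10 0 0 0; 0 -95 15 0 0 0; 0 -130 20 0 0 0; 0 -165 25 0 0 0; 0 -200 30 0 0 0'
python3 - <<'E'
from h import *
st();plan([.42,-.08,.22],toolR(75,-5));print(ins2('blue',-.05))
E
```

```text
time_s: 26.05
ee_pos: [0.4855, -0.1366, 0.2068]
eef_rot: [[0.534, 0.001, -0.845], [0.845, 0.0, 0.534], [0.001, -1.0, -0.001]]
wrist_force: [1.3, 0.7, -1.0]
gripper_width: 0.0237
t 26.05 tcp [ 485.5 -136.6  206.8] zaxis [-0.845  0.534 -0.001] y [ 0.001  0.    -1.   ] F [ 1.3  0.7 -1. ] w 23.7 q [-0.38 -0.2   1.98  0.    1.36 -1.39]
t 26.05 move [ 12.9 -13.2  85.6] | 87.5 turn [-4.31 72.65  3.23] | 72.8 F [ 1.3  0.7 -1. ] w 23.7
(array([0.3666948 , 0.21212306, 0.19014738]), array([[ 0.34365969, -0.46661728,  0.814964  ],
       [-0.93909425, -0.17075768,  0.29823447],
       [ 0.        , -0.86781918, -0.49688014]]))
```

```bash

python3 -m creep '1 -2 10 -0.4 7 0.3; 2 -4 20 -0.8 14 0.6; 4 -6 30 -1.2 21 0.9; 6 -8 40 -1.7 28 1.2; 8 -10 50 -2 35 1.5; 10 -12 60 -2.5 42 1.8; 12 -13 70 -3 49 2.2; 13 -13 80 -3.4 56 2.5; 13 -13 85 -3.8 63 2.8; 13 -13 85 -4.3 70 3'
python3 - <<'E'
from h import *
st();plan([.37,.10,.23],toolR(20.1,-25))
E
```

```text
time_s: 26.88
ee_pos: [0.4204, -0.0799, 0.2181]
eef_rot: [[0.976, -0.017, 0.218], [-0.219, -0.084, 0.972], [0.001, -0.996, -0.085]]
wrist_force: [0.2, -0.2, -0.7]
gripper_width: 0.0239
t 26.88 tcp [420.4 -79.9 218.1] zaxis [ 0.218  0.972 -0.085] y [-0.017 -0.084 -0.996] F [ 0.2 -0.2 -0.7] w 23.9 q [-0.25 -0.4   2.11 -0.09  1.42 -0.02]
t 26.88 move [-88.5 -26.  162.9] | 187.2 turn [-18.43  55.55  14.91] | 60.4 F [ 0.2 -0.2 -0.7] w 23.9
```

```bash

python3 -m creep '-9 -3 16 -2 6 1.5; -18 -6 32 -4 12 3; -27 -9 48 -6 18 4.5; -36 -11 64 -8 24 6; -45 -14 80 -10 30 7.5; -54 -17 98 -12 36 9; -63 -20 116 -14 42 10.5; -72 -23 134 -16 48 12; -80 -26 152 -17.5 53 13.5; -88 -26 163 -18.4 55.5 15'
python3 - <<'E'
from h import *
st();plan(*ins2('blue',-.05))
E
```

```text
time_s: 27.72
ee_pos: [0.3705, 0.1007, 0.2304]
eef_rot: [[0.347, -0.398, 0.849], [-0.938, -0.145, 0.315], [-0.002, -0.906, -0.423]]
wrist_force: [0.4, -1.4, -1.8]
gripper_width: 0.0238
t 27.72 tcp [370.5 100.7 230.4] zaxis [ 0.849  0.315 -0.423] y [-0.398 -0.145 -0.906] F [ 0.4 -1.4 -1.8] w 23.8 q [ 0.18 -0.19  1.98 -0.07  1.79  1.4 ]
t 27.72 move [-105.7   21.8   48.9] | 118.5 turn [-4.74  0.24 -0.01] | 4.7 F [ 0.4 -1.4 -1.8] w 23.8
```

```bash

python3 -m creep '-15 0 6 -1 0 0; -32 2 12 -2 0 0; -50 6 20 -3 0 0; -70 12 30 -4 0 0; -90 18 40 -4.7 0 0; -106 22 49 -4.7 0.2 0; -106 22 49 -4.7 0.2 0; -106 22 49 -4.7 0.2 0; -106 22 49 -4.7 0.2 0; -106 22 49 -4.7 0.2 0'
python3 - <<'E'
from h import *
st();plan(*ins2('blue',-.05));i,im=snap('wrist','w13.png');snap('side','s13.png')
s=arm.observe();R=s['eef_rot'];tip=s['ee_pos']+.173*R[:,2]+.0027*R[:,1];x,y,z=blk();q=tip-MID-OFF['blue']*y;print('tip',(q@x).round(4),(q@y).round(4),(q@z).round(4))
E
```

```text
time_s: 28.55
ee_pos: [0.3667, 0.2102, 0.19]
eef_rot: [[0.346, -0.465, 0.815], [-0.938, -0.171, 0.3], [-0.0, -0.869, -0.495]]
wrist_force: [0.2, 0.4, -2.1]
gripper_width: 0.0236
t 28.55 tcp [366.7 210.2 190. ] zaxis [ 0.815  0.3   -0.495] y [-0.465 -0.171 -0.869] F [ 0.2  0.4 -2.1] w 23.6 q [ 0.38 -0.01  1.9   0.02  1.77  1.6 ]
t 28.55 move [-1.8 -0.4  0.5] | 1.9 turn [-0.13  0.11  0.04] | 0.2 F [ 0.2  0.4 -2.1] w 23.6
tip -0.0504 -0.0015 -0.0001
```

View pics/w13.png

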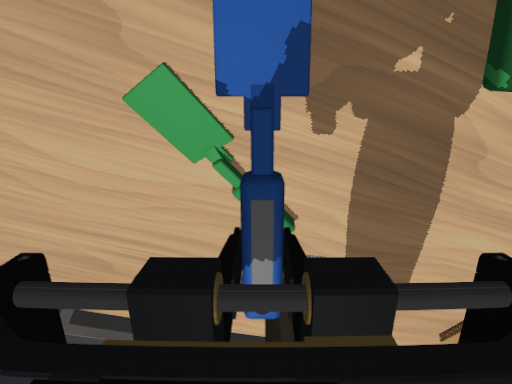

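View pics/s13.png

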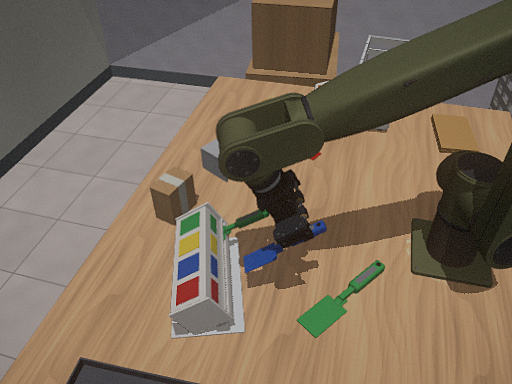

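```bash

python3 -m creep '-1.5 0 8 0 0 0; -1.5 0 16 0 0 0; -1.5 0 25 0 0 0; -1.5 0 34 0 0 0; -1.5 0 42 0 0 0; -1.5 0 49 0 0 0; -1.5 0 55 0 0 0; -1.5 0 61 0 0 0; -1.5 0 66 0 0 0; -1.5 0 71 0 0 0'
python3 - <<'E'
from h import *
st();plan(*ins2('blue',.02));i,im=snap('wrist','w14.png');j,a=snap('side','s14.png')
cv2.imwrite("pics/s14z.png",cv2.resize(a[190:300,170:320,::-1],None,fx=5,fy=5,interpolation=cv2.INTER_CUBIC))
E
```

```text
time_s: 29.48
ee_pos: [0.4241, 0.2337, 0.1537]
eef_rot: [[0.346, -0.466, 0.814], [-0.938, -0.171, 0.301], [-0.001, -0.868, -0.496]]
wrist_force: [0.2, -0.1, -1.2]
gripper_width: 0.0236
t 29.48 tcp [424.1 233.7 153.7] zaxis [ 0.814  0.301 -0.496] y [-0.466 -0.171 -0.868] F [ 0.2 -0.1 -1.2] w 23.6 q [0.38 0.16 1.79 0.02 1.72 1.6 ]
t 29.48 move [ 0.6 -1.1 -1.3] | 1.8 turn [-0.05  0.16  0.05] | 0.2 F [ 0.2 -0.1 -1.2] w 23.6
```

View pics/w14.png

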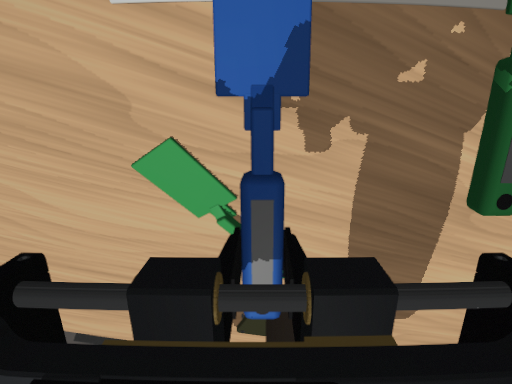

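View pics/s14z.png

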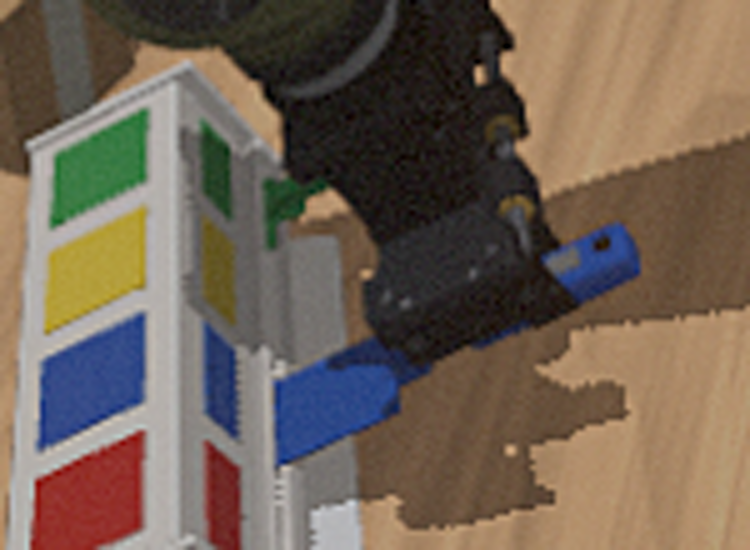

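```bash

python3 -m creep '0.3 -0.8 6 0 0 0; 0.3 -0.8 12 0 0 0; 0.3 -0.8 18 0 0 0; 0.3 -0.8 24 0 0 0; 0.3 -0.8 30 0 0 0; 0.3 -0.8 35 0 0 0; 0.3 -0.8 40 0 0 0; 0.3 -0.8 45 0 0 0; 0.3 -0.8 48 0 0 0; 0.3 -0.8 48 0 0 0'
python3 - <<'E'
from h import *
st();plan(*ins2('blue',.07))
E
```

```text
time_s: 30.42
ee_pos: [0.4635, 0.2479, 0.1304]
eef_rot: [[0.346, -0.466, 0.814], [-0.938, -0.171, 0.301], [-0.001, -0.868, -0.496]]
wrist_force: [0.5, -0.7, -1.3]
gripper_width: 0.0239
t 30.42 tcp [463.5 247.9 130.4] zaxis [ 0.814  0.301 -0.496] y [-0.466 -0.171 -0.868] F [ 0.5 -0.7 -1.3] w 23.9 q [0.38 0.26 1.7  0.01 1.69 1.6 ]
t 30.42 move [ 0.3 -0.5  0.7] | 0.9 turn [-0.03  0.15  0.04] | 0.2 F [ 0.5 -0.7 -1.3] w 23.9
```

```bash

python3 -m creep '0 -0.5 3 0 0 0; 0 -0.5 6 0 0 0; 0 -0.5 9 0 0 0; 0 -0.5 11 0 0 0; 0 -0.5 13 0 0 0; 0 -0.5 15 0 0 0; 0 -0.5 17 0 0 0; 0 -0.5 19 0 0 0; 0 -0.5 21 0 0 0; 0 -0.5 22 0 0 0'
python3 - <<'E'
from h import *
st();plan(*ins2('blue',.085))
E
```

```text
time_s: 31.25
ee_pos: [0.4772, 0.2533, 0.1226]
eef_rot: [[0.346, -0.477, 0.807], [-0.938, -0.176, 0.299], [-0.001, -0.861, -0.509]]
wrist_force: [-15.9, -5.7, 11.0]
gripper_width: 0.0234
t 31.25 tcp [477.2 253.3 122.6] zaxis [ 0.807  0.299 -0.509] y [-0.477 -0.176 -0.861] F [-15.9  -5.7  11. ] w 23.4 q [0.38 0.31 1.66 0.01 1.7  1.6 ]
t 31.25 move [ 0.7 -0.1 -0.9] | 1.1 turn [0.79 0.17 0.05] | 0.8 F [-15.9  -5.7  11. ] w 23.4
```

```bash

python3 -m creep '0 0 1 0 0 0; 0 0 2 0 0 0; 0 0 3 0 0 0; 0 0 4 0 0 0; 0 0 5 0 0 0; 0 0 6 0 0 0; 0 0 7 0 0 0; 0 0 7 0 0 0; 0 0 7 0 0 0; 0 0 7 0 0 0'
python3 - <<'E'
from h import *
st();plan(*ins2('blue',.085))
E
```

```text
time_s: 32.08
ee_pos: [0.4807, 0.2546, 0.1197]
eef_rot: [[0.347, -0.482, 0.804], [-0.938, -0.178, 0.298], [-0.001, -0.858, -0.514]]
wrist_force: [-21.0, -6.8, 15.0]
gripper_width: 0.0237
t 32.08 tcp [480.7 254.6 119.7] zaxis [ 0.804  0.298 -0.514] y [-0.482 -0.178 -0.858] F [-21.   -6.8  15. ] w 23.7 q [0.38 0.33 1.65 0.01 1.7  1.6 ]
t 32.08 move [ 0.7 -0.6 -5.6] | 5.6 turn [1.14 0.18 0.06] | 1.2 F [-21.   -6.8  15. ] w 23.7
```

Stalled at 27 N with the TCP slipping past home. Unload, release and withdraw.

```bash

python3 -m creep '0 0 -3 0 0 0; 0 0 -6 0 0 0; 0 0 -7 0 0 0; 0 0 -7 0 0 0; 0 0 -7 0 0 0; 0 0 -7 0 0 0; 0 0 -7 0 0 0; 0 0 -7 0 0 0; 0 0 -7 0 0 0; 0 0 -7 0 0 0' 0.6
python3 -m creep '0 -15 0 0 0 0; 0 -35 0 0 0 0; 0 -60 0 0 0 0; 0 -90 0 0 0 0; 0 -120 0 0 0 0; 0 -120 0 0 0 0;  0 -120 0 0 0 0; 0 -120 0 0 0 0; 0 -120 0 0 0 0; 0 -120 0 0 0 0'
python3 - <<'E'
from h import *
st()
j,b=snap("wrist","w15.png");snap('scene','c15.png');snap('side','s15.png')
E
```

```text
time_s: 32.92
ee_pos: [0.4814, 0.2546, 0.1204]
eef_rot: [[0.346, -0.466, 0.814], [-0.938, -0.171, 0.301], [-0.001, -0.868, -0.496]]
wrist_force: [-0.4, -0.5, 0.1]
gripper_width: 0.0756
time_s: 33.75
ee_pos: [0.5361, 0.2747, 0.2229]
eef_rot: [[0.346, -0.468, 0.813], [-0.938, -0.172, 0.3], [-0.001, -0.867, -0.499]]
wrist_force: [0.2, 1.5, -0.6]
gripper_width: 0.0764
t 33.75 tcp [536.1 274.7 222.9] zaxis [ 0.813  0.3   -0.499] y [-0.468 -0.172 -0.867] F [ 0.2  1.5 -0.6] w 76.4 q [0.38 0.35 1.43 0.01 1.88 1.6 ]
```

View pics/w15.png

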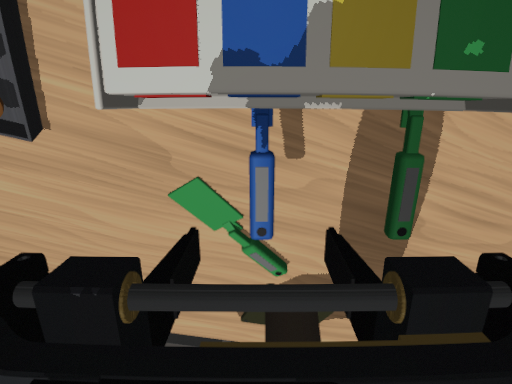

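View pics/s15.png

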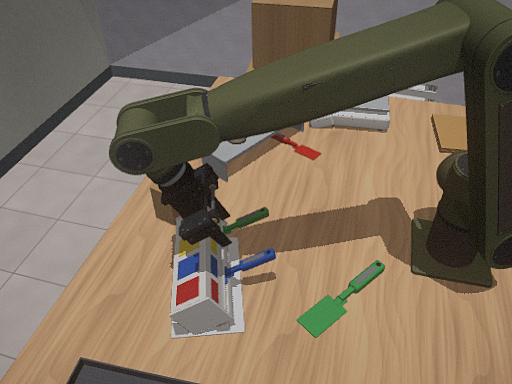

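View pics/c15.png

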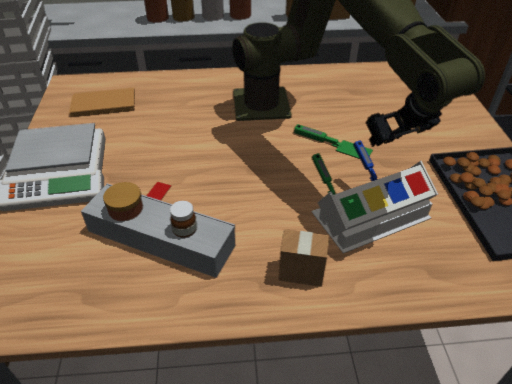

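```bash
python3 - <<'E'
from h import *
i=arm.camera_info("wrist");x,y,z=blk()
def plane(p,zz):
    o,d=rays(i,[p]);P0=MID+zz*z;t=((P0-o)@z)/(d@z);q=(o+d*t[:,None]-MID)[0];return (q@x).round(4),(q@y).round(4)
for p in((262,239),(399.5,238),(261.5,152),(408,152)):print(p,plane(p,.0145))
plan([.50,0.02,.26],toolR(150,-10))
E
```

```text
(262, 239) (np.float64(-0.1267), np.float64(0.0359))
(399.5, 238) (np.float64(-0.1258), np.float64(-0.1002))
(261.5, 152) (np.float64(-0.0416), np.float64(0.0365))
(408, 152) (np.float64(-0.0407), np.float64(-0.097))
t 33.9 move [ 226.4   29.5 -124.5] | 260.0 turn [  10.47 -122.32  -44.35] | 130.5 F [-0.6 -0.1 -0.1] w 76.1
```

```bash
python3 - <<'E'
from h import *
plan([.46,0.06,.27],toolR(85,-15))
E
```

```text
t 33.9 move [ 175.    32.6 -150. ] | 232.8 turn [ 13.2  -59.98 -24.78] | 66.2 F [-0.6 -0.1 -0.1] w 76.1
```

```bash

python3 -m creep '10 -20 -10 1.3 -6 -2.5; 20 -20 -25 2.6 -12 -5; 40 -15 -40 4 -18 -7.4; 60 -8 -55 5.2 -24 -10; 80 0 -70 6.6 -30 -12.4; 100 8 -88 8 -36 -15; 120 16 -106 9.2 -42 -17.4; 140 24 -124 10.6 -48 -20; 160 30 -140 12 -54 -22.4; 175 33 -150 13.2 -60 -24.8'
python3 - <<'E'
from h import *
st();plan([.455,-.33,.22],toolR(152,0))
E
```

```text
time_s: 34.73
ee_pos: [0.459, 0.0589, 0.2702]
eef_rot: [[0.997, -0.019, 0.079], [-0.081, -0.257, 0.963], [0.002, -0.966, -0.258]]
wrist_force: [0.5, 0.0, 0.2]
gripper_width: 0.0763
t 34.73 tcp [459.   58.9 270.2] zaxis [ 0.079  0.963 -0.258] y [-0.019 -0.257 -0.966] F [0.5 0.  0.2] w 76.3 q [ 0.17 -0.28  1.95 -0.25  1.53  0.27]
t 34.73 move [  27.5  148.6 -361.8] | 392.1 turn [ 13.29 -66.28  -8.58] | 68.1 F [0.5 0.  0.2] w 76.3
```

```bash

python3 -m creep '2 14 -36 1.3 -6.6 -0.9; 5 28 -72 2.6 -13.2 -1.8; 8 42 -108 4 -20 -2.6; 11 57 -144 5.2 -26.5 -3.4; 14 72 -180 6.6 -33 -4.3; 17 88 -216 8 -40 -5.2; 20 104 -253 9.3 -46.5 -6; 23 120 -290 10.6 -53 -6.9; 25 135 -326 12 -60 -7.8; 27 148 -362 13.3 -66 -8.6' 1
python3 -m creep '0 0 0 0 0 0; 0 0 0 0 0 0; 0 0 0 0 0 0; 0 0 0 0 0 0; 0 0 0 0 0 0; 0 0 0 0 0 0; 0 0 0 0 0 0; 0 0 0 0 0 0; 0 0 0 0 0 0; 0 0 0 0 0 0'
python3 - <<'E'
from h import *
st();i,im=snap("wrist","w16.png");bladepose(im,i,'red',ks=21)
E
```

```text
time_s: 35.57
ee_pos: [0.4547, -0.2797, 0.2264]
eef_rot: [[0.601, 0.014, -0.799], [0.799, -0.032, 0.601], [-0.017, -0.999, -0.031]]
wrist_force: [1.0, 0.1, -0.6]
gripper_width: 0.095
time_s: 36.4
ee_pos: [0.4556, -0.2781, 0.2268]
eef_rot: [[0.605, 0.014, -0.796], [0.796, -0.034, 0.605], [-0.018, -0.999, -0.032]]
wrist_force: [0.8, -0.1, -0.3]
gripper_width: 0.0952
t 36.4 tcp [ 455.6 -278.1  226.8] zaxis [-0.796  0.605 -0.032] y [ 0.014 -0.034 -0.999] F [ 0.8 -0.1 -0.3] w 95.2 q [-0.64 -0.16  1.91 -0.02  1.36 -1.56]
red c 459.8 -358.6 yaw 154.4 L 86.3 W 48.5 px [219. 202.]
```

View pics/w16.png

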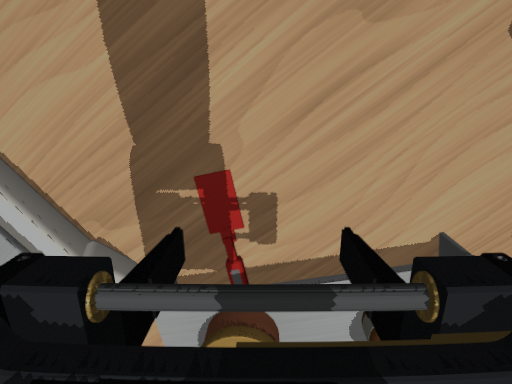

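```bash
python3 - <<'E'
from h import *
i=arm.camera_info("wrist");im=cv2.imread("pics/w16.png")[:,:,::-1].copy()
cv2.imwrite("pics/w16z.png",cv2.resize(im[160:290,170:270,::-1],None,fx=5,fy=4.5,interpolation=cv2.INTER_CUBIC))
c=lambda p:np.array(p)/[5,4.5]+[170,160]-.4
plan([.50,-.36,.15],toolR(154,-20))
E
```

```text
t 36.45 move [-36.7  80.1 -82.4] | 120.6 turn [-18.22 -10.9   -3.18] | 21.5 F [-0.4  0.4  0.2] w 95.2
```

View pics/w16z.png

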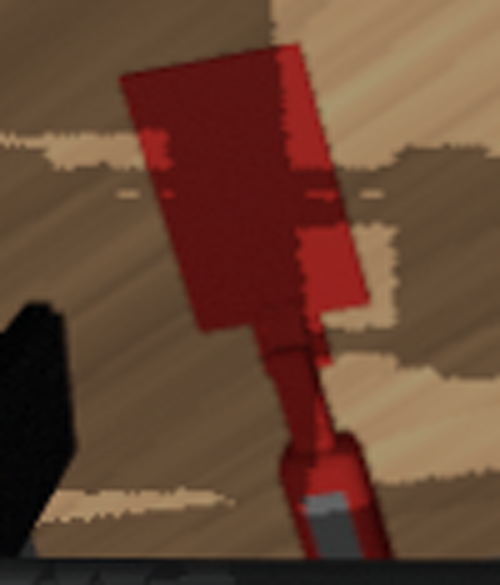

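```bash
python3 - <<'E'
from h import *
i=arm.camera_info("wrist")
c=lambda p:np.array(p)/[5,4.5]+[170,160]-.4
P=onz(i,[c(p) for p in((122,76),(298,44),(370,302),(203,332),(290,352),(308,400),(321,442))],[.004]*4+[.015,.015,.018])[:,:2]*1000
print(P.round(1))
t=(P[0]+P[1])/2;o=(P[2]+P[3])/2;d=(t-o)/np.linalg.norm(t-o);print('len',np.linalg.norm(t-o),np.linalg.norm(P[0]-P[1]),'origin',o,'yaw',np.degrees(np.arctan2(d[1],d[0])))
n=np.array([-d[1],d[0]])
for q in P[4:]:print(((q-o)@d).round(1),((q-o)@n).round(1))
E
```

```text
[[ 410.7 -361.3]
 [ 431.4 -318.3]
 [ 506.2 -353.6]
 [ 486.1 -397.4]
 [ 502.7 -377.7]
 [ 518.2 -384. ]
 [ 530.5 -389. ]]
len 83.1472216573555 47.75343865846637 origin [ 496.14304829 -375.51555731] yaw 154.57345012200807
-6.8 -0.8
-23.6 -1.8
-36.9 -2.6
```

```bash
python3 - <<'E'
from h import *
plan([.5194,-.3848,.10],toolR(155,-20))
E
```

```text
t 36.45 move [ -43.8  131.2 -111.2] | 177.5 turn [-18.22 -11.89  -3.37] | 22.0 F [-0.4  0.4  0.2] w 95.2
```

```bash

python3 -m creep '-5 14 -13 -4 -2.5 -0.7; -10 28 -26 -8 -5 -1.4; -15 42 -40 -12 -8 -2.2; -20 56 -55 -16 -10 -2.8; -26 72 -70 -18.2 -11.9 -3.4; -32 90 -85 -18.2 -11.9 -3.4; -38 110 -100 -18.2 -11.9 -3.4; -44 131 -111 -18.2 -11.9 -3.4; -44 131 -111 -18.2 -11.9 -3.4; -44 131 -111 -18.2 -11.9 -3.4' 0.2
python3 - <<'E'
from h import *
st();plan([.5194,-.3848,.009],toolR(155,-20));snap('wrist','w17.png')
E
```

```text
time_s: 37.28
ee_pos: [0.5182, -0.3844, 0.0983]
eef_rot: [[0.423, 0.307, -0.852], [0.906, -0.141, 0.399], [0.002, -0.941, -0.338]]
wrist_force: [-0.1, -0.1, 1.0]
gripper_width: 0.0568
t 37.28 tcp [ 518.2 -384.4   98.3] zaxis [-0.852  0.399 -0.338] y [ 0.307 -0.141 -0.941] F [-0.1 -0.1  1. ] w 56.8 q [-0.77  0.02  1.99  0.16  0.81 -2.  ]
t 37.28 move [ 0.  84.5 29. ] | 89.4 turn [-0.23 -0.07  0.1 ] | 0.3 F [-0.1 -0.1  1. ] w 56.8
```

View pics/w17.png

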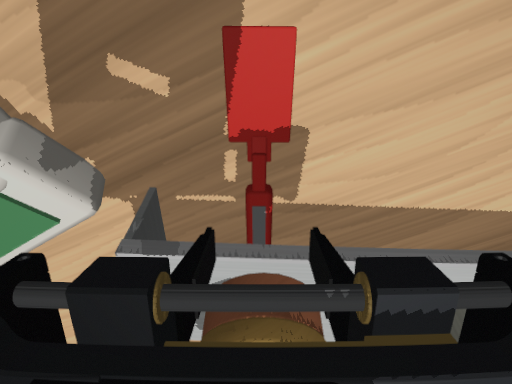

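```bash

python3 -m creep '-0.5 18 6 0 0 0; -0.5 36 12.5 0 0 0; -0.5 52 18 0 0 0; -0.5 66 23 0 0 0; -0.5 77 26.5 0 0 0; -0.5 85 29 0 0 0; -0.5 85 29 0 0 0; -0.5 85 29 0 0 0; -0.5 85 29 0 0 0; -0.5 85 29 0 0 0' 
python3 -m creep '0 0 0 0 0 0; 0 0 0 0 0 0; 0 0 0 0 0 0; 0 0 0 0 0 0; 0 0 0 0 0 0; 0 0 0 0 0 0; 0 0 0 0 0 0; 0 0 0 0 0 0; 0 0 0 0 0 0; 0 0 0 0 0 0' -1
python3 - <<'E'
from h import *
st();i,im=snap('wrist','w18.png')
s=arm.observe();d=np.array([np.cos(np.radians(155)),np.sin(np.radians(155)),.012]);print((s['eef_rot'].T@d*180).round(1))
E
```

```text
time_s: 38.17
ee_pos: [0.5212, -0.3868, 0.0119]
eef_rot: [[0.422, 0.312, -0.851], [0.906, -0.145, 0.397], [-0.0, -0.939, -0.344]]
wrist_force: [-0.0, 0.2, 0.0]
gripper_width: 0.0573
time_s: 39.0
ee_pos: [0.5205, -0.3861, 0.0103]
eef_rot: [[0.422, 0.31, -0.852], [0.906, -0.144, 0.397], [0.001, -0.94, -0.342]]
wrist_force: [-0.2, -0.5, -0.3]
gripper_width: 0.0115
t 39.0 tcp [ 520.5 -386.1   10.3] zaxis [-0.852  0.397 -0.342] y [ 0.31  -0.144 -0.94 ] F [-0.2 -0.5 -0.3] w 11.5 q [-0.77  0.15  2.03  0.19  0.64 -2.04]
[  0.  -63.5 168.4]
```

View pics/w18.png

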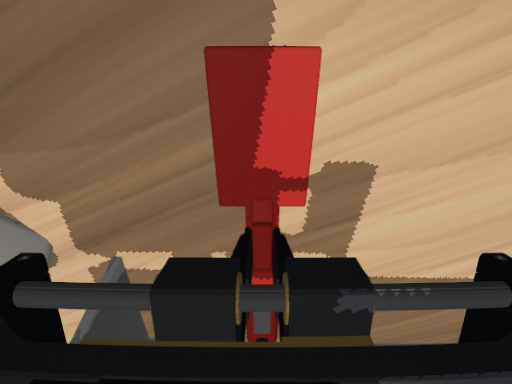

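```bash

python3 -m creep '0 -5 12 0 0 0; 0 -12 30 0 0 0; 0 -20 52 0 0 0; 0 -29 76 0 0 0; 0 -38 100 0 0 0; 0 -47 124 0 0 0; 0 -55 146 0 0 0; 0 -62 166 0 0 0; 0 -63 168 0 0 0; 0 -63 168 0 0 0' 
python3 - <<'E'
from h import *
st();i,im=snap('wrist','w19.png')
E
```

```text
time_s: 39.88
ee_pos: [0.3572, -0.31, 0.012]
eef_rot: [[0.423, 0.31, -0.851], [0.906, -0.144, 0.398], [0.001, -0.94, -0.342]]
wrist_force: [1.0, -0.6, -0.9]
gripper_width: 0.0117
t 39.88 tcp [ 357.2 -310.    12. ] zaxis [-0.851  0.398 -0.342] y [ 0.31  -0.144 -0.94 ] F [ 1.  -0.6 -0.9] w 11.7 q [-0.93 -0.25  2.41  0.26  0.69 -2.24]
```

View pics/w19.png

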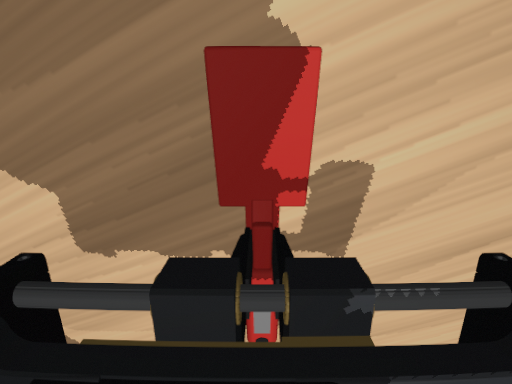

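```bash

python3 -m creep '0 0 0 0 0 0; 0 0 0 0 0 0; 0 0 0 0 0 0; 0 0 0 0 0 0; 0 -10 -4 0 0 0; 0 -30 -11 0 0 0; 0 -52 -19 0 0 0; 0 -75 -28 0 0 0; 0 -84 -31 0 0 0; 0 -84 -31 0 0 0' 0.3
python3 - <<'E'
from h import *
st();plan([.413,-.336,.10],toolR(155,0))
E
```

```text
time_s: 40.77
ee_pos: [0.3598, -0.3123, 0.1052]
eef_rot: [[0.422, 0.314, -0.851], [0.906, -0.148, 0.395], [-0.002, -0.938, -0.347]]
wrist_force: [0.2, -0.1, 0.5]
gripper_width: 0.0615
t 40.77 tcp [ 359.8 -312.3  105.2] zaxis [-0.851  0.395 -0.347] y [ 0.314 -0.148 -0.938] F [ 0.2 -0.1  0.5] w 61.5 q [-0.93 -0.41  2.35  0.21  0.9  -2.17]
t 40.77 move [  1.   25.  -52.8] | 58.5 turn [20.3   0.05 -0.13] | 20.3 F [ 0.2 -0.1  0.5] w 61.5
```

```bash

python3 -m creep '0 3 -8 3 0 0; 0 6 -16 6 0 0; 0 10 -24 9 0 0; 0 14 -32 12 0 0; 0 19 -42 15 0 0; 1 25 -52 18 0 0; 1 25 -53 20.3 0 0; 1 25 -53 20.3 0 0; 1 25 -53 20.3 0 0; 1 25 -53 20.3 0 0' 1
python3 - <<'E'
from h import *
st();i,im=snap('wrist','w20.png')
E
```

```text
time_s: 41.6
ee_pos: [0.4106, -0.3334, 0.0947]
eef_rot: [[0.422, -0.006, -0.906], [0.906, 0.005, 0.422], [0.002, -1.0, 0.007]]
wrist_force: [-0.9, -0.1, -0.1]
gripper_width: 0.0953
t 41.6 tcp [ 410.6 -333.4   94.7] zaxis [-0.906  0.422  0.007] y [-0.006  0.005 -1.   ] F [-0.9 -0.1 -0.1] w 95.3 q [-0.78 -0.03  2.02 -0.    1.16 -1.92]
```

View pics/w20.png

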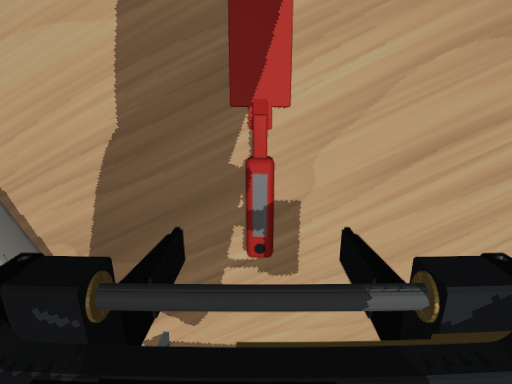

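```bash
python3 - <<'E'
from h import *
i=arm.camera_info("wrist");P=onz(i,[(259.8,257),(260,157),(260.5,106)],[.018,.018,.004])*1000;print(P.round(1))
s=arm.observe();R=s['eef_rot']
for p,k in zip(P,(-130,-40,0)):
    v=R.T@(s['ee_pos']*1000-p);print('tcp at lifter x',(v[2]+k).round(1),'tcp lateral (tool x)',v[0].round(1))
d=P[2]-P[0];print('yaw',np.degrees(np.arctan2(d[1],d[0])))
plan([s['ee_pos'][0],s['ee_pos'][1],.004],toolR(155,0))
E
```

```text
[[ 452.4 -354.9   18. ]
 [ 371.9 -316.9   18. ]
 [ 336.  -299.7    4. ]]
tcp at lifter x -82.5 tcp lateral (tool x) 1.8
tcp at lifter x -81.5 tcp lateral (tool x) 1.4
tcp at lifter x -81.2 tcp lateral (tool x) 1.0
yaw 154.60562869032287
t 41.65 move [-0.1 91.2 -0.6] | 91.2 turn [-0.39 -0.    0.08] | 0.4 F [0.1 0.5 0.4] w 95.3
```

Shift x −1.5 and z −5.5, then go down 91 mm and close.

```bash

python3 -m creep '-1.5 20 -2 -0.4 0 0; -1.5 40 -4 -0.4 0 0; -1.5 58 -5 -0.4 0 0; -1.5 72 -5.5 -0.4 0 0; -1.5 83 -5.5 -0.4 0 0; -1.5 91 -5.5 -0.4 0 0; -1.5 91 -5.5 -0.4 0 0; -1.5 91 -5.5 -0.4 0 0; -1.5 91 -5.5 -0.4 0 0; -1.5 91 -5.5 -0.4 0 0' 
python3 -m creep '0 0 0 0 0 0; 0 0 0 0 0 0; 0 0 0 0 0 0; 0 0 0 0 0 0; 0 0 0 0 0 0; 0 0 0 0 0 0; 0 0 0 0 0 0; 0 0 0 0 0 0; 0 0 0 0 0 0; 0 0 0 0 0 0' -1
python3 - <<'E'
from h import *
st()
P=np.array([452.4,-354.9,0]);d=np.array([np.cos(np.radians(154.8)),np.sin(np.radians(154.8)),0]);s=arm.observe();print('xg',((s['ee_pos']*1000-P)@d-130).round(1))
E
```

```text
time_s: 42.48
ee_pos: [0.4161, -0.3383, 0.0065]
eef_rot: [[0.423, 0.003, -0.906], [0.906, -0.002, 0.423], [-0.0, -1.0, -0.003]]
wrist_force: [-0.0, 0.3, 0.7]
gripper_width: 0.0949
time_s: 43.32
ee_pos: [0.4154, -0.3377, 0.0053]
eef_rot: [[0.423, 0.001, -0.906], [0.906, 0.0, 0.423], [0.001, -1.0, -0.001]]
wrist_force: [-0.5, -0.4, -1.2]
gripper_width: 0.0338
t 43.32 tcp [ 415.4 -337.7    5.3] zaxis [-0.906  0.423 -0.001] y [ 0.001  0.    -1.   ] F [-0.5 -0.4 -1.2] w 33.8 q [-0.78  0.1   2.06  0.    0.98 -1.92]
xg -89.2
```

```bash

python3 -m creep '0 0 0 0 0 0; 0 0 0 0 0 0; 0 0 0 0 0 0; 0 -10 0 0 0 0; 0 -30 0 0 0 0; 0 -60 0 0 0 0; 0 -95 0 0 0 0; 0 -130 0 0 0 0; 0 -165 0 0 0 0; 0 -200 0 0 0 0'
python3 - <<'E'
from h import *
st();plan([.40,-.15,.24],toolR(95,-5));print(ins2('red',-.05,-.0885,.0033)[0])
E
```

```text
time_s: 44.15
ee_pos: [0.4148, -0.3373, 0.2076]
eef_rot: [[0.423, 0.002, -0.906], [0.906, -0.0, 0.423], [0.0, -1.0, -0.002]]
wrist_force: [1.0, 0.0, -1.4]
gripper_width: 0.0237
t 44.15 tcp [ 414.8 -337.3  207.6] zaxis [-0.906  0.423 -0.002] y [ 0.002 -0.    -1.   ] F [ 1.   0.  -1.4] w 23.7 q [-0.78 -0.13  1.92  0.    1.35 -1.92]
t 44.15 move [163.5 -32.5  92.5] | 190.7 turn [-4.46 59.96  2.7 ] | 60.2 F [ 1.   0.  -1.4] w 23.7
[0.34251111 0.27781299 0.19091651]
```

```bash

python3 -m creep '15 -4 9 -0.5 6 0.3; 30 -8 18 -1 12 0.5; 46 -12 27 -1.4 18 0.8; 62 -16 36 -1.8 24 1.1; 78 -20 45 -2.2 30 1.4; 94 -24 54 -2.7 36 1.7; 110 -28 63 -3.1 42 2; 128 -32 73 -3.6 48 2.2; 146 -32 83 -4 54 2.5; 163 -32 92 -4.5 60 2.7'
python3 - <<'E'
from h import *
st();plan([.35,.10,.24],toolR(40,-20))
E
```

```text
time_s: 44.98
ee_pos: [0.4002, -0.1501, 0.2382]
eef_rot: [[0.997, 0.009, -0.081], [0.081, -0.088, 0.993], [0.001, -0.996, -0.088]]
wrist_force: [0.1, 0.5, -0.7]
gripper_width: 0.0236
t 44.98 tcp [ 400.2 -150.1  238.2] zaxis [-0.081  0.993 -0.088] y [ 0.009 -0.088 -0.996] F [ 0.1  0.5 -0.7] w 23.6 q [-0.43 -0.44  2.11 -0.08  1.43 -0.5 ]
t 44.98 move [-29.8 -24.2 252.2] | 255.1 turn [-13.82  53.47  11.97] | 56.5 F [ 0.1  0.5 -0.7] w 23.6
```

```bash

python3 -m creep '-3 -8 24 -1.4 5.4 1.2; -6 -16 48 -2.8 10.8 2.4; -9 -24 72 -4.2 16.2 3.6; -12 -32 98 -5.6 21.6 4.8; -15 -40 124 -7 27 6; -18 -48 150 -8.4 32.4 7.2; -21 -54 176 -9.8 37.8 8.4; -24 -54 202 -11.2 43.2 9.6; -27 -54 228 -12.6 48.6 10.8; -30 -54 252 -13.8 53.5 12'
python3 - <<'E'
from h import *
st();plan([.33,.25,.25],toolR(20.1,-26))
E
```

```text
time_s: 45.82
ee_pos: [0.3479, 0.1027, 0.2696]
eef_rot: [[0.644, -0.263, 0.719], [-0.765, -0.22, 0.605], [-0.001, -0.939, -0.343]]
wrist_force: [0.2, -0.0, -1.4]
gripper_width: 0.0235
t 45.82 tcp [347.9 102.7 269.6] zaxis [ 0.719  0.605 -0.343] y [-0.263 -0.22  -0.939] F [ 0.2 -0.  -1.4] w 23.5 q [ 0.26 -0.34  2.02 -0.15  1.78  1.12]
t 45.82 move [-124.2   -9.3   83. ] | 149.6 turn [-5.89 18.41  7.77] | 20.8 F [ 0.2 -0.  -1.4] w 23.5
```

```bash

python3 -m creep '-18 -3 10 -1 3 1.3; -36 -5 20 -2 6 2.6; -54 -7 32 -3 9.2 3.9; -72 -9 44 -4 12.3 5.2; -90 -9 58 -5 15.4 6.5; -108 -9 72 -5.9 18.4 7.8; -124 -9 83 -5.9 18.4 7.8; -124 -9 83 -5.9 18.4 7.8; -124 -9 83 -5.9 18.4 7.8; -124 -9 83 -5.9 18.4 7.8'
python3 - <<'E'
from h import *
st();plan(*ins2('red',-.05,-.0885,.0033));i,a=snap('side','s21.png')
E
```

```text
time_s: 46.65
ee_pos: [0.3302, 0.2478, 0.2497]
eef_rot: [[0.347, -0.412, 0.843], [-0.938, -0.151, 0.313], [-0.001, -0.899, -0.438]]
wrist_force: [-0.7, -0.4, -0.8]
gripper_width: 0.0237
t 46.65 tcp [330.2 247.8 249.7] zaxis [ 0.843  0.313 -0.438] y [-0.412 -0.151 -0.899] F [-0.7 -0.4 -0.8] w 23.7 q [ 0.48 -0.13  1.9   0.06  1.83  1.69]
t 46.65 move [-23.8  43.3  45.5] | 67.2 turn [-3.79  0.23  0.04] | 3.8 F [-0.7 -0.4 -0.8] w 23.7
```

View pics/s21.png

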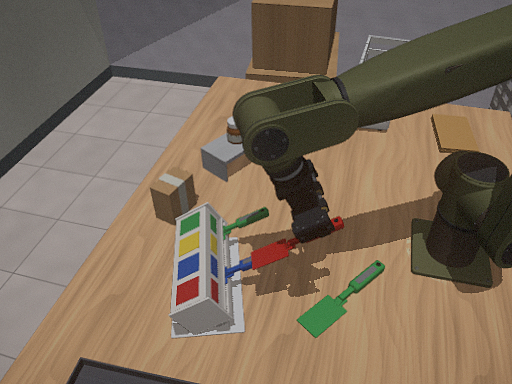

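```bash

python3 -m creep '-12 4 2 -1 0 0; -24 10 6 -2 0 0; -24 18 12 -3 0.2 0; -24 26 20 -3.8 0.2 0; -24 34 30 -3.8 0.2 0; -24 40 40 -3.8 0.2 0; -24 43 45.5 -3.8 0.2 0; -24 43 45.5 -3.8 0.2 0; -24 43 45.5 -3.8 0.2 0; -24 43 45.5 -3.8 0.2 0'
python3 - <<'E'
from h import *
st();plan(*ins2('red',-.05,-.0885,.0033));i,a=snap('side','s22.png');j,b=snap('scene','c22.png')
cv2.imwrite("pics/s22z.png",cv2.resize(a[200:320,170:350,::-1],None,fx=4.4,fy=4.4,interpolation=cv2.INTER_CUBIC))
s=arm.observe();R=s['eef_rot'];tip=s['ee_pos']+.1735*R[:,2]+.0033*R[:,1];C=[tip+.025*R[:,0],tip-.025*R[:,0]]
print(((proj(i,C)-[170,200])*4.4).round(0))
E
```

```text
time_s: 47.53
ee_pos: [0.3428, 0.2785, 0.1913]
eef_rot: [[0.344, -0.467, 0.815], [-0.939, -0.171, 0.299], [-0.0, -0.868, -0.497]]
wrist_force: [-0.5, 0.1, -0.3]
gripper_width: 0.0239
t 47.53 tcp [342.8 278.5 191.3] zaxis [ 0.815  0.299 -0.497] y [-0.467 -0.171 -0.868] F [-0.5  0.1 -0.3] w 23.9 q [0.51 0.02 1.87 0.08 1.77 1.72]
t 47.53 move [ 0.5  0.5 -0.2] | 0.8 turn [-0.    0.02 -0.  ] | 0.0 F [-0.5  0.1 -0.3] w 23.9
[[328. 358.]
 [335. 438.]]
```

View pics/s22z.png

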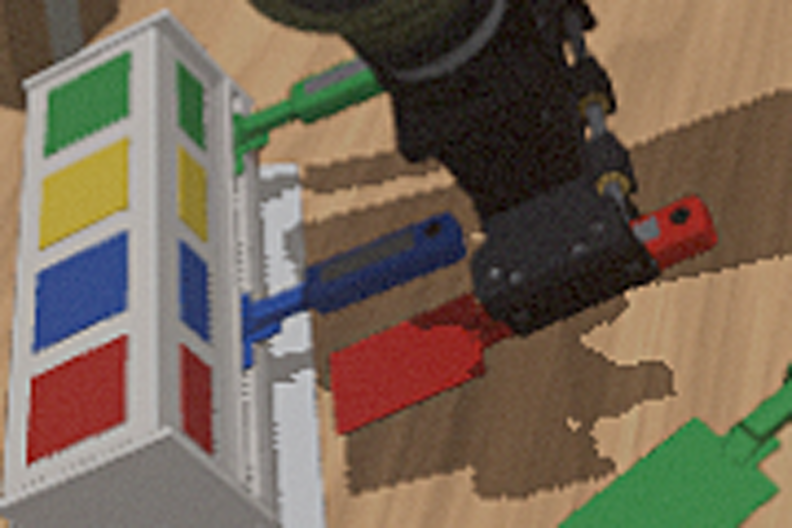

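The tip is within ~1 px of prediction. Insert.

```bash

python3 -m creep '0.3 0 8 0 0 0; 0.3 0 16 0 0 0; 0.3 0 25 0 0 0; 0.3 0 34 0 0 0; 0.3 0 42 0 0 0; 0.3 0 49 0 0 0; 0.3 0 55 0 0 0; 0.3 0 61 0 0 0; 0.3 0 66 0 0 0; 0.3 0 71 0 0 0'
python3 - <<'E'
from h import *
st();plan(*ins2('red',.02,-.0885,.0033));i,a=snap('side','s23.png')
cv2.imwrite("pics/s23z.png",cv2.resize(a[200:320,170:350,::-1],None,fx=4.4,fy=4.4,interpolation=cv2.INTER_CUBIC))
E
```

```text
time_s: 48.47
ee_pos: [0.4009, 0.2995, 0.1551]
eef_rot: [[0.344, -0.467, 0.814], [-0.939, -0.171, 0.299], [-0.0, -0.867, -0.498]]
wrist_force: [0.1, 0.5, -1.4]
gripper_width: 0.0238
t 48.47 tcp [400.9 299.5 155.1] zaxis [ 0.814  0.299 -0.498] y [-0.467 -0.171 -0.867] F [ 0.1  0.5 -1.4] w 23.8 q [0.49 0.18 1.76 0.07 1.72 1.7 ]
t 48.47 move [ 0.3 -0.1 -1.8] | 1.8 turn [0.04 0.03 0.01] | 0.1 F [ 0.1  0.5 -1.4] w 23.8
```

View pics/s23z.png

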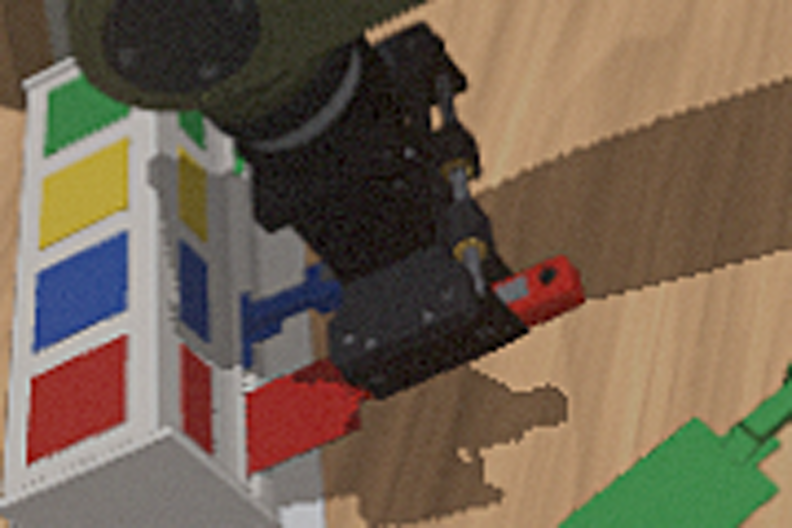

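```bash

python3 -m creep '0.2 -0.3 6 0 0 0; 0.2 -0.3 12 0 0 0; 0.2 -0.3 18 0 0 0; 0.2 -0.3 24 0 0 0; 0.2 -0.3 30 0 0 0; 0.2 -0.3 35 0 0 0; 0.2 -0.3 40 0 0 0; 0.2 -0.3 45 0 0 0; 0.2 -0.3 48 0 0 0; 0.2 -0.3 48 0 0 0'
python3 - <<'E'
from h import *
st();plan(*ins2('red',.07,-.0885,.0033))
E
```

```text
time_s: 49.35
ee_pos: [0.44, 0.3136, 0.1313]
eef_rot: [[0.344, -0.467, 0.814], [-0.939, -0.171, 0.298], [0.0, -0.867, -0.498]]
wrist_force: [0.3, -0.2, -1.4]
gripper_width: 0.0238
t 49.35 tcp [440.  313.6 131.3] zaxis [ 0.814  0.298 -0.498] y [-0.467 -0.171 -0.867] F [ 0.3 -0.2 -1.4] w 23.8 q [0.48 0.29 1.67 0.07 1.7  1.69]
t 49.35 move [ 0.1 -0.1  0.2] | 0.3 turn [0.07 0.02 0.01] | 0.1 F [ 0.3 -0.2 -1.4] w 23.8
```

```bash

python3 -m creep '0 -0.3 3 0 0 0; 0 -0.3 6 0 0 0; 0 -0.3 9 0 0 0; 0 -0.3 11 0 0 0; 0 -0.3 13 0 0 0; 0 -0.3 15 0 0 0; 0 -0.3 17 0 0 0; 0 -0.3 19 0 0 0; 0 -0.3 21 0 0 0; 0 -0.3 22 0 0 0'
python3 - <<'E'
from h import *
st();plan(*ins2('red',.085,-.0885,.0033))
E
```

```text
time_s: 50.18
ee_pos: [0.453, 0.3184, 0.1235]
eef_rot: [[0.345, -0.48, 0.807], [-0.939, -0.177, 0.296], [0.001, -0.859, -0.512]]
wrist_force: [-17.2, -6.8, 13.2]
gripper_width: 0.0238
t 50.18 tcp [453.  318.4 123.5] zaxis [ 0.807  0.296 -0.512] y [-0.48  -0.177 -0.859] F [-17.2  -6.8  13.2] w 23.8 q [0.48 0.33 1.63 0.07 1.71 1.69]
t 50.18 move [ 0.2 -0.  -0.7] | 0.7 turn [0.98 0.05 0.07] | 1.0 F [-17.2  -6.8  13.2] w 23.8
```

```bash

python3 -m creep '0 0 1 0 0 0; 0 0 2 0 0 0; 0 0 3 0 0 0; 0 0 4 0 0 0; 0 0 5 0 0 0; 0 0 6 0 0 0; 0 0 7 0 0 0; 0 0 7 0 0 0; 0 0 7 0 0 0; 0 0 7 0 0 0'
python3 -m creep '0 0 -3 0 0 0; 0 0 -6 0 0 0; 0 0 -7 0 0 0; 0 0 -7 0 0 0; 0 0 -7 0 0 0; 0 0 -7 0 0 0; 0 0 -7 0 0 0; 0 0 -7 0 0 0; 0 0 -7 0 0 0; 0 0 -7 0 0 0' 0.2
python3 -m creep '0 -15 0 0 0 0; 0 -35 0 0 0 0; 0 -60 0 0 0 0; 0 -90 0 0 0 0; 0 -120 0 0 0 0; 0 -120 0 0 0 0;  0 -120 0 0 0 0; 0 -120 0 0 0 0; 0 -120 0 0 0 0; 0 -120 0 0 0 0'
python3 - <<'E'
from h import *
st()
j,b=snap("wrist","w24.png");snap('scene','c24.png');i,a=snap('side','s24.png')
cv2.imwrite("pics/s24z.png",cv2.resize(a[180:320,150:320,::-1],None,fx=4.4,fy=4.2,interpolation=cv2.INTER_CUBIC))
E
```

```text
time_s: 51.02
ee_pos: [0.457, 0.32, 0.1205]
eef_rot: [[0.345, -0.484, 0.804], [-0.938, -0.179, 0.296], [0.001, -0.857, -0.516]]
wrist_force: [-20.6, -9.5, 16.0]
gripper_width: 0.0238
time_s: 51.85
ee_pos: [0.4578, 0.3201, 0.121]
eef_rot: [[0.344, -0.467, 0.814], [-0.939, -0.171, 0.298], [-0.0, -0.867, -0.498]]
wrist_force: [0.2, -0.3, -0.3]
gripper_width: 0.0573
time_s: 52.68
ee_pos: [0.5127, 0.3402, 0.2234]
eef_rot: [[0.344, -0.47, 0.813], [-0.939, -0.173, 0.298], [0.0, -0.866, -0.5]]
wrist_force: [-0.5, -0.4, -1.0]
gripper_width: 0.0571
t 52.68 tcp [512.7 340.2 223.4] zaxis [ 0.813  0.298 -0.5  ] y [-0.47  -0.173 -0.866] F [-0.5 -0.4 -1. ] w 57.1 q [0.47 0.37 1.4  0.06 1.88 1.69]
```

View pics/w24.png

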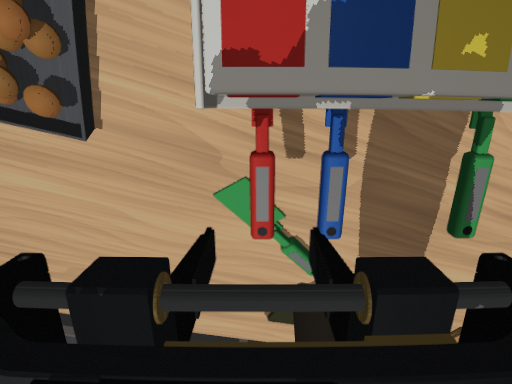

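View pics/s24z.png

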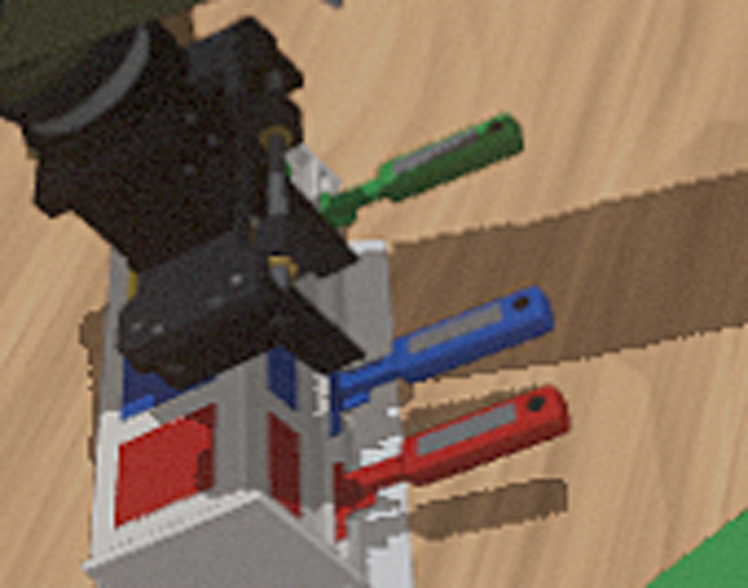

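View pics/c24.png

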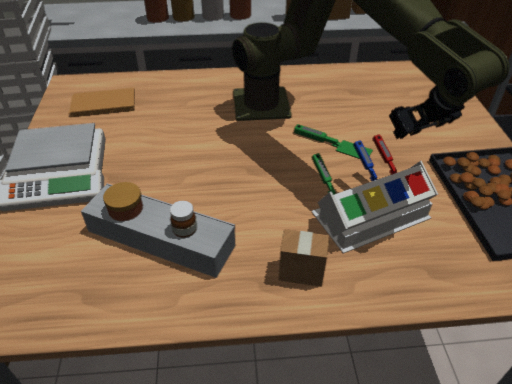

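```bash
python3 - <<'E'
from h import *
i=arm.camera_info("wrist");x,y,z=blk()
def plane(p,zz):
    o,d=rays(i,[p]);P0=MID+zz*z;t=((P0-o)@z)/(d@z);q=(o+d*t[:,None]-MID)[0];return (q@x).round(4),(q@y).round(4)
for p in((262,239),(330,239),(463,236.5)):print(p,plane(p,.0145))
plan([.40,.19,.30],toolR(20,30))
E
```

```text
(262, 239) (np.float64(-0.1271), np.float64(0.1057))
(330, 239) (np.float64(-0.1272), np.float64(0.0387))
(463, 236.5) (np.float64(-0.1255), np.float64(-0.0965))
t 52.83 move [ 102.3   13.3 -174.8] | 202.9 turn [5.994e+01 1.400e-01 1.000e-02] | 59.9 F [-0.4 -0.2 -1. ] w 56.9
```

```bash

python3 -m creep '10 -30 -5 3 0 0; 20 -50 -20 8 0 0; 30 -60 -40 14 0 0; 42 -55 -60 20 0 0; 55 -45 -80 27 0 0; 68 -30 -100 34 0 0; 80 -15 -120 41 0 0; 92 0 -140 48 0 0; 102 8 -160 54 0 0; 102 13 -175 60 0 0'
python3 -m creep '0 0 0 0 0 0; 0 0 0 0 0 0; 0 0 0 0 0 0; 0 0 0 0 0 0; 0 0 0 0 0 0; 0 0 0 0 0 0; 0 0 0 0 0 0; 0 0 0 0 0 0; 0 0 0 0 0 0; 0 0 0 0 0 0'
python3 - <<'E'
from h import *
st();snap('wrist','w25.png');snap('side','s25.png');snap('scene','c25.png')
E
```

```text
time_s: 53.67
ee_pos: [0.3991, 0.189, 0.3005]
eef_rot: [[0.343, 0.476, 0.81], [-0.939, 0.173, 0.296], [0.001, -0.862, 0.507]]
wrist_force: [-1.0, -0.5, 0.9]
gripper_width: 0.057
time_s: 54.5
ee_pos: [0.4005, 0.1905, 0.3008]
eef_rot: [[0.344, 0.471, 0.812], [-0.939, 0.173, 0.298], [-0.0, -0.865, 0.502]]
wrist_force: [0.4, 0.6, -0.0]
gripper_width: 0.0572
t 54.5 tcp [400.5 190.5 300.8] zaxis [0.812 0.298 0.502] y [ 0.471  0.173 -0.865] F [ 0.4  0.6 -0. ] w 57.2 q [ 0.31 -0.79  2.27  0.02  1.13  1.52]
```

View pics/w25.png

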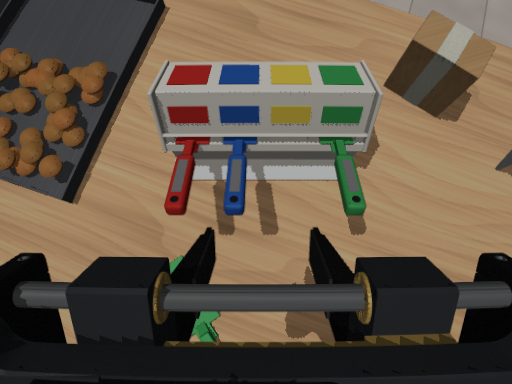

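View pics/s25.png

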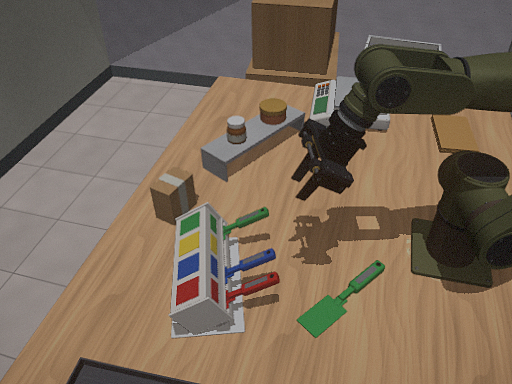

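```bash
python3 - <<'E'
import cv2
im=cv2.imread("pics/w25.png")
cv2.imwrite("pics/w25z.png",cv2.resize(im[120:220,145:375],None,fx=3.4,fy=5,interpolation=cv2.INTER_CUBIC))
E
```

```text
(no output)
```

View pics/w25z.png

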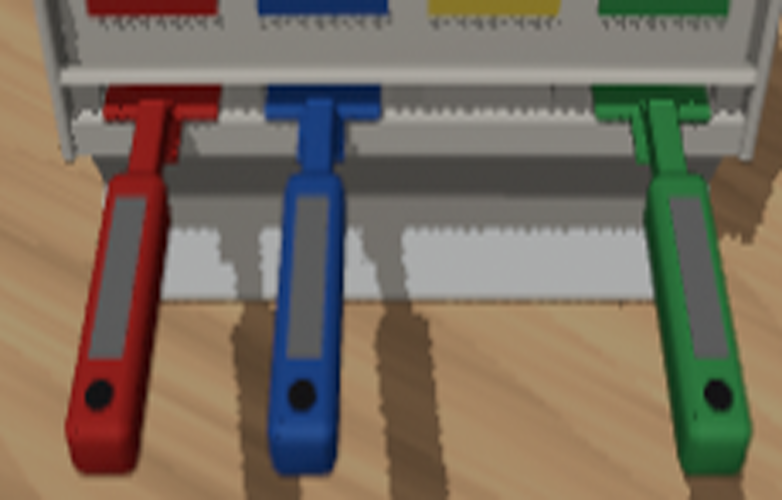

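All three blade rear edges sit at the lower lip at equal depth. Handing in.

```bash
python3 -c "
from rig import arm
print(arm.sign_off())"
```

```text
the job is handed in; nothing more can be done
None
```

I put away the three lifters that were on the bench (green, blue and red; no yellow one was there), each blade first in its own colour's slot, and handed the job in at about 55 s of the 210 s allowed. I picked green up by its handle. I drew blue and red out from under the shelf by their necks, then took them by the handle to insert them.

**Fully home:** each push stalled on the slot's closed end at about 27 to 28 N. Afterwards the three handle ends measured within 2 mm of each other in depth. The final close-up shows all three blade rear edges at the slot's lower lip.

**Left alone:** the tin, jar, carton and the larger green lifter look unmoved in the last side and scene pictures. The gripper was well clear of everything at hand-in.

**Checks that disagreed:**
- Before green's insertion, the scene camera put its blade tip about 2 pixels from where I had computed it; the side camera agreed to within 1 pixel.
- Cross-checking the block with the side camera put its front face about 6 mm deeper along the slots than the wrist view. I used the wrist value, and every blade went in without resistance.

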